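Weigh the ganache chocolate on the bakers' scale

TASK

Weigh the chocolate for the ganache: the tablets are too thin to be picked up where they lie on the chopping board, so slide each one until an end sticks well out over the board's edge, pinch it there, and stack them all flat on the scale's rimless goods platter. Then put brass weights on the rimmed tray until the beam floats level, with the pointer inside the green patch, and leave it so, the unused weights on the worktop. Don't disturb the mug, the timer or the glass.

Things in the scene. Friction and masses are not known exactly. Their poses are not given: they have to be found in the camera images.
- board: Oiled wooden chopping board, 240 mm (its x) by 340 mm (its y) by 20 mm thick, fixed to the worktop. Origin: centre of its underside, on the worktop; z up. The edge nearest the robot is at its x = -120 mm. Around the edges the worktop lies 20 mm below the board's top.
- beam (a joint): Tilt of the scale's beam, rad: 0 = level, positive = goods platter down and weight tray up, stops at +0.2 and -0.2. The red pointer shows it on the white plate; its green patch spans +-0.05. Spring-like: about 0.007 rad for each gram of difference between the two sides (so it rests on a stop beyond some 28 g); it settles in about 2 s. Empty it reads 0. The platforms hang 120 mm from the beam's pivot and stay horizontal as they move up and down by up to 24 mm.
- platter_top (a point): Centre of the top of the goods platter of the scale: flat steel platform without rim, 130 mm (its x) by 116 mm (its y), 85 mm above the worktop when the beam is level; it stands on the scale's left (+y), next to the board. x, y along its sides, z up.
- tray_top (a point): Centre of the floor of the weight tray of the scale, on its right (-y): steel platform, 130 mm (its x) by 116 mm (its y), with a rim 5 mm high and 2 mm thick all round; floor 85 mm above the worktop when the beam is level. x, y along its sides, z up.
- scale: Even-arm bakers' scale: cream base 120 mm (x) by 300 mm (y) by 43 mm high, fixed to the worktop, with an indicator post between the platforms (66 mm wide, 140 mm high, 15 to 33 mm behind the centre). Origin: centre of the base on the worktop; its y axis runs along the beam from the weight tray to the goods platter.
- mug: White mug with a green band, 86 mm wide, 90 mm high, beside the work; bystander. Origin: centre of its underside.
- timer: Red kitchen timer, 69 mm wide, 68 mm high, behind the board; bystander. Origin: centre of its underside.
- tumbler: Drinking glass, 80 mm wide, 91 mm high, behind the scale; bystander. Origin: centre of its underside.
- choc_1: Thin tablet of dark chocolate, rigid, 150 mm (its x) by 58 mm (its y) by only 3.5 mm thick, 34 to 54 g, lying flat on the board (may be absent). Its sides slope in from the sharp bottom edge to a top face of 134 by 42 mm, so fingers slip off it while it lies flat on something; where it overhangs, its bottom edge (58 mm across) can be pinched. It slides on the board under a fingertip that presses lightly on it. Origin: centre of its underside; z up.
- choc_2: Thin tablet of dark chocolate, rigid, 150 mm (its x) by 58 mm (its y) by only 3.5 mm thick, 34 to 54 g, lying flat on the board (may be absent). Its sides slope in from the sharp bottom edge to a top face of 134 by 42 mm, so fingers slip off it while it lies flat on something; where it overhangs, its bottom edge (58 mm across) can be pinched. It slides on the board under a fingertip that presses lightly on it. Origin: centre of its underside; z up.
- choc_3: Thin tablet of dark chocolate, rigid, 150 mm (its x) by 58 mm (its y) by only 3.5 mm thick, 34 to 54 g, lying flat on the board (may be absent). Its sides slope in from the sharp bottom edge to a top face of 134 by 42 mm, so fingers slip off it while it lies flat on something; where it overhangs, its bottom edge (58 mm across) can be pinched. It slides on the board under a fingertip that presses lightly on it. Origin: centre of its underside; z up.
- choc_4: Thin tablet of dark chocolate, rigid, 150 mm (its x) by 58 mm (its y) by only 3.5 mm thick, 34 to 54 g, lying flat on the board (may be absent). Its sides slope in from the sharp bottom edge to a top face of 134 by 42 mm, so fingers slip off it while it lies flat on something; where it overhangs, its bottom edge (58 mm across) can be pinched. It slides on the board under a fingertip that presses lightly on it. Origin: centre of its underside; z up.
- w100a: Brass 100 g weight, upright cylinder 25 mm in diameter and 32 mm high with a finger groove, standing on the worktop in front of the scale. Origin: centre of its underside; its z is the cylinder's axis.
- w100b: Brass 100 g weight, upright cylinder 25 mm in diameter and 32 mm high with a finger groove, standing on the worktop in front of the scale. Origin: centre of its underside; its z is the cylinder's axis.
- w50: Brass 50 g weight, upright cylinder 20 mm in diameter and 25 mm high with a finger groove, standing on the worktop in front of the scale. Origin: centre of its underside; its z is the cylinder's axis.
- w20a: Brass 20 g weight, upright cylinder 15 mm in diameter and 20 mm high with a finger groove, standing on the worktop in front of the scale. Origin: centre of its underside; its z is the cylinder's axis.
- w20b: Brass 20 g weight, upright cylinder 15 mm in diameter and 20 mm high with a finger groove, standing on the worktop in front of the scale. Origin: centre of its underside; its z is the cylinder's axis.
- w10: Brass 10 g weight, upright cylinder 12 mm in diameter and 18 mm high with a finger groove, standing on the worktop in front of the scale. Origin: centre of its underside; its z is the cylinder's axis.
There are look-alikes about, which are no part of the job. What is shaped like the w100a but red is not meant.

How it is judged:
By the outcome, as a careful person would: the job done as asked, in the order asked, and still so for the second after the job is handed in, with the robot touching nothing.
Of choc_1, choc_2, choc_3, choc_4 only 2 to 4 are there at a start; the rules pass over those that are not, and their reading is None.
At some moment in a run one of w100a, w100b, w50, w20a, w20b may be knocked a few centimetres aside while the robot is not near it.
It also fails if it takes over 210 s, if anything falls off the work surface, if the arm or the gripper's body presses on something with over 40 N, if the wrist force passes 120 N, or if a joint passes its speed limit or range.

ROBOT

A 6-joint arm with a two-finger parallel gripper is mounted at the origin on a cart in front of the work surface, level with it; the furniture and walls round the work are solid. World frame = base frame: x ahead of the robot, y to its left, z up, the work surface at z = 0. Lengths are in mm, angles in rad, forces in N, time in s.
With the tool pointing down it reaches from about 275 to 1000 mm from the base axis. Payload 8.4 kg.
Tool frame: the origin (TCP) lies midway between the tips of the shut fingers; the grasp point (between the pads) lies 19 mm behind it; z points along the fingers, y is the line along which they close (so a half turn about z gives the same grasp; the last joint's range is limited). The gripper opens to 85 mm and grips with 20 to 120 N. Pads are 22 mm wide; open, the fingers measure 114 mm over their backs; the gripper's body (76 mm by 85 mm) begins 54 mm behind the grasp point. The pads swing forward as they close: fully open they stand 13 mm farther back than shut.
Start: joints at [1.246, 0.353, 1.633, -0, 1.155, -0.002], TCP at [198.263, 592.722, 231.281] pointing down, gripper open.
Joint ranges: [-2.63, 2.63], [-0.92, 2.1], [0.06, 2.66], [-1.3, 4.44], [0, 2.69], [-3.02, 3.02]. Speed limits (rad/s): [2.22, 2.22, 2.79, 3.14, 3.14, 3.14].

INTERFACE

Orientations are given as [roll, pitch, yaw] about the fixed x, y, z axes, in that order (R = Rz(yaw) Ry(pitch) Rx(roll)).
In Python, from rig import * gives the robot as it stands.
- The arm moves only by the shell command python3 -m jog 'ROWS' [FORCE]. ROWS is JSON, a list of rows, each an object of numbers: "x", "y", "z": the shift along the tool's x, y, z in cm; "spin": the turn about the tool's z in rad; "grip": the closure, from 0 (fully open) to 1 (shut). In form: [{"x": .., "y": .., "z": .., "spin": .., "grip": ..}, ...]. A call has 1 to 20 rows; each row shifts and turns the commanded pose from where the row before left it, along the tool's axes as they then stand; what a row does not reach is not made up. A row lasts 1/12 s, in which the tool goes at most 41.7 mm and 7.16 degrees, less where a joint would pass 70% of its speed; a pose out of reach is approached as far as the arm can. A call with a gripper value outside its range is refused whole. The fingers move at their own pace and stop on an object; FORCE is the grip in N (left out, the last holds). Time passes only in rows, so rows that do not move let the fingers close. It gives the time, the measured TCP pose, the force, the opening and the grip force at its end, in the units of the state.
- sense(): the state, without advancing time (a new reading comes with each control period).
- grab_frame(name): name is "scene" or "side" or "wrist"; returns a dict with "pixels" (480x640x3 uint8, blue, green, red), "camera_matrix" (3x3 intrinsics, pixels), "rvec" (rotation vector, rad) and "tvec" (3), from world to camera coordinates, as OpenCV has them; the wrist camera has in their place "T_tool_cam" (4x4, takes a point from camera to tool coordinates, whose origin is the TCP and whose axes are the flange's). Camera axes: x right, y down, z forward; pixel columns grow to the right and rows downward; lengths in mm; the calibration is good to about 2 mm. A picture is of the moment at which its call begins: read the wrist's pose just before it. There is no depth.
- sign_off(): hands the job in; it is judged then, once.
The state is a dict: "clock": time; "qpos": joint angles; "qvel": joint speeds; "joint_efforts": joint torques, N m; "eef_pos": TCP position; "tcp_rot": TCP orientation; "contact_force": force on the tool from outside, world axes, zero at the start; "wrist_torque": the same for the moment, N m; "opening": opening from 0.0 (shut) to 1.0 (fully open); "grasp_force": force on a finger pad.
Only numpy, scipy, OpenCV 4.12 (cv2) and the standard library are available. Lean on these libraries where they do the work, as an engineer would, in place of code of your own. Each camera call takes 0.05 s, during which the arm holds its last target. There are 200 camera calls.

## Working session

There is one attempt and no reset: what is moved stays moved. The work goes in short steps, Python scripts to look and compute and a shell command to move; the robot and the scene stay as the last step left them, time stands still between calls to the robot, and variables do not carry over. Pictures are saved under pics/ and viewed, at most 14 in all, crops included, and the job is handed in when it is done.

```bash
mkdir -p pics; ls
cat > h.py <<'E'
from rig import *
import numpy as np, cv2
from scipy.spatial.transform import Rotation as R
def cam(name):
    s=sense(); f=grab_frame(name); K=np.array(f["camera_matrix"],float)
    if name=="wrist":
        T=np.array(f["T_tool_cam"]); Rt=R.from_euler('xyz',s["tcp_rot"]).as_matrix()
        Rwc=Rt@T[:3,:3]; c=Rt@T[:3,3]+np.array(s["eef_pos"])
    else:
        Rm=cv2.Rodrigues(np.array(f["rvec"],float))[0]; Rwc=Rm.T; c=-Rm.T@np.array(f["tvec"],float).ravel()
    return f["pixels"],K,Rwc,c
def ray(uv,K,Rwc,c,z):
    uv=np.atleast_2d(np.array(uv,float)); d=np.c_[uv,np.ones(len(uv))]@np.linalg.inv(K).T@Rwc.T
    return c+d*((z-c[2])/d[:,2:])
def proj(p,K,Rwc,c):
    q=(np.atleast_2d(p)-c)@Rwc@K.T; return q[:,:2]/q[:,2:]
E
python3 - <<'E'
from h import *
for n in("scene","side","wrist"):
    im,K,Rm,c=cam(n); cv2.imwrite(f"pics/{n}0.png",im); print(n,K[0,0],c.round(),Rm[:,2].round(2))
    np.savez(f"{n}0.npz",im=im,K=K,R=Rm,c=c)
s=sense();print(s)
E
```

```text
pics
scene 540.649574822788 [-581. -667.  841.] [ 0.74  0.46 -0.49]
side 440.31914688647134 [  485. -1109.   562.] [ 0.06  0.92 -0.39]
wrist 385.4413178857176 [129. 615. 373.] [ 0.27 -0.09 -0.96]
{'clock': 0.15, 'qpos': array([ 1.24559779e+00,  3.53558268e-01,  1.63394652e+00, -2.97482601e-06,
        1.15523846e+00, -2.40581928e-03]), 'qvel': array([ 0.00108853, -0.00110997, -0.00282431,  0.00341081,  0.00099966,
       -0.00055526]), 'joint_efforts': array([-7.95699225e-05, -6.05637217e+01, -3.42336917e+01,  3.07032974e-05,
        6.24654698e-03, -3.41558530e-05]), 'eef_pos': array([198.14571533, 592.36700645, 230.69810734]), 'tcp_rot': array([-3.14044206e+00, -4.78543307e-08,  2.81880114e+00]), 'contact_force': array([ 0.37273665, -0.69759196, -0.56904332]), 'wrist_torque': array([ 0.04251562,  0.00566827, -0.03096155]), 'grasp_force': 0.0, 'opening': 1.0050405435892233}
```

View pics/scene0.png

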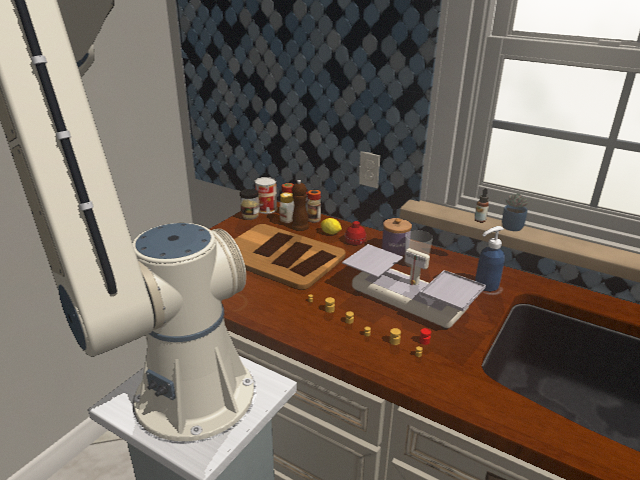

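View pics/side0.png

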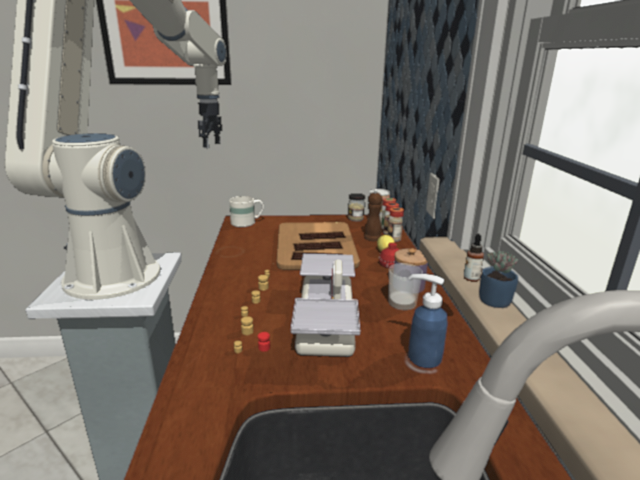

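The scene view shows three tablets on the board, at about (273,246), (293,255) and (318,264). The brass weights are at (310,298), (330,304), (350,317), (367,331), (395,336) and (419,351), and the red look-alike is at (426,335). The side view agrees, with the mug at (242,211). Next I'll measure with colour masks.

```bash
cat > m.py <<'E'
from h import *
def load(n): d=np.load(n+"0.npz"); return d["im"],d["K"],d["R"],d["c"]
def blobs(mask,amin):
    n,l,s,ce=cv2.connectedComponentsWithStats(mask.astype(np.uint8)); 
    return [(i,s[i],ce[i],(l==i)) for i in range(1,n) if s[i][4]>=amin]
if __name__=="__main__":
    for n in("scene","side"):
        im,K,Rm,c=load(n); hsv=cv2.cvtColor(im,cv2.COLOR_BGR2HSV); H,S,V=cv2.split(hsv)
        P=ray([[x,y] for y in range(480) for x in range(640)],K,Rm,c,10).reshape(480,640,3)
        reg=(P[...,0]>200)&(P[...,0]<900)&(P[...,1]>-500)&(P[...,1]<800)
        print(n,"brass")
        for i,s,ce,m in blobs((H>18)&(H<30)&(S>120)&(V>110)&reg,12): 
            bot=[s[0]+s[2]/2-.5,s[1]+s[3]-1]
            print(s,ce.round(1),"base",ray(bot,K,Rm,c,0).round()[0,:2],"c@12",ray(ce,K,Rm,c,13).round()[0,:2])
        print("red")
        for i,s,ce,m in blobs(((H<4)|(H>175))&(S>200)&(V>120)&reg,12): print(s,ce.round(1),ray(ce,K,Rm,c,16).round()[0,:2])
        print("choc")
        for i,s,ce,m in blobs((V<75)&(V>5)&reg&(P[...,1]>150)&(H<25),60):
            r=cv2.minAreaRect(ray(np.argwhere(m)[:,::-1],K,Rm,c,22)[:,:2].astype(np.float32)); print(s,np.round(r[0]),np.round(r[1]),round(r[2],1))
E
python3 m.py
python3 - <<'E'
from h import *
d=np.load("wrist0.npz"); cv2.imwrite("pics/wr.png",d["im"])
E
```

```text
scene brass
[322 218  20  15 198] [331.6 224.4] base [793. 137.] c@12 [818. 152.]
[309 295   3   7  16] [310.2 297.6] base [421. -19.] c@12 [419. -21.]
[325 297  10  15  83] [330.3 303.6] base [411. -86.] c@12 [425. -80.]
[346 312   8  11  51] [349.9 316.1] base [ 398. -153.] c@12 [ 405. -150.]
[365 327   5   9  30] [367.4 330.4] base [ 376. -215.] c@12 [ 378. -215.]
[391 329  10  16  91] [395.9 335.1] base [ 383. -289.] c@12 [ 399. -281.]
[416 347   6  10  33] [418.9 350.8] base [ 373. -353.] c@12 [ 375. -351.]
red
[421 328  10  16  87] [426.2 333.9] [ 439. -343.]
choc
[239 189  20  10 135] [850. 532.] [83. 71.] 33.7
[267 203  43  28 436] [785. 273.] [172. 168.] 79.1
[233 206  20  14 116] [713. 447.] [103.  64.] 33.3
[321 210  22   9  70] [866. 186.] [90. 24.] 89.8
[254 233  39  24 405] [590. 226.] [147.  54.] 4.2
[272 242  34  23 252] [570. 152.] [147.  37.] 4.9
[246 266  21  11  82] [433. 176.] [76. 18.] 89.5
side brass
[378 235  17  15 155] [384.8 240.8] base [791. 147.] c@12 [794. 183.]
[259 270  10  20 135] [263.5 280.7] base [417. -94.] c@12 [416. -73.]
[252 291   8  12  76] [255.6 296.4] base [ 400. -159.] c@12 [ 401. -155.]
[242 307  11  27 208] [246.1 321.9] base [ 390. -291.] c@12 [ 387. -267.]
[234 341   8  11  69] [237.5 346.1] base [ 376. -354.] c@12 [ 376. -355.]
red
choc
[362 197  26  44 398] [802. 396.] [466.  85.] 78.0
[300 232  45   7 215] [592. 215.] [142.  45.] 5.3
[294 242  48   6 193] [572. 140.] [144.  34.] 2.5
```

View pics/wrist0.png

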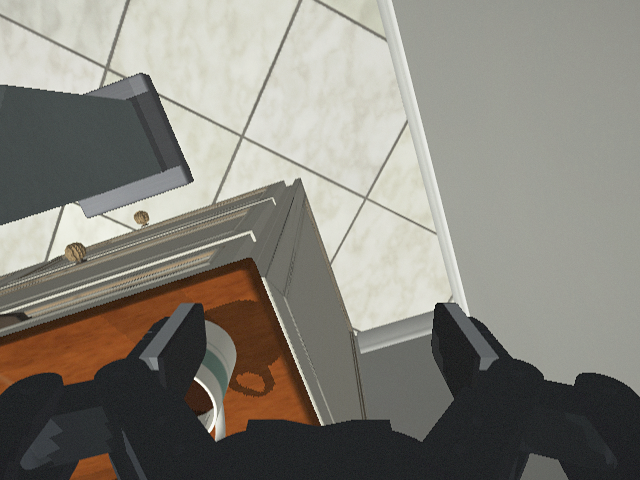

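The wrist view shows only the mug (about (210,370)) and the floor, so I'll move over the board, turning to yaw 0 so that tool x = world x and tool y = −world y.

```bash
python3 -m jog '[{"z":-3.5},{"z":-3.5},{"z":-3.5},{"spin":0.12},{"spin":0.12},{"spin":0.12},{"spin":0.12},{"spin":0.12},{"spin":0.12},{"spin":0.12},{"spin":0.12},{"spin":0.12},{"spin":0.12},{"spin":0.12},{"spin":0.12},{"spin":0.12},{"spin":0.12},{"spin":0.12},{"spin":0.12},{"spin":0.12}]'
python3 -m jog '[{"spin":0.12},{"spin":0.12},{"spin":0.12},{"spin":0.12},{"spin":0.12},{"spin":0.12},{"spin":0.0588,"grip":1},{"x":2.2,"y":3.4,"grip":1},{"x":2.2,"y":3.4,"grip":1},{"x":2.2,"y":3.4,"grip":1},{"x":2.2,"y":3.4,"grip":1},{"x":2.2,"y":3.4,"grip":1},{"x":2.2,"y":3.4,"grip":1},{"x":2.2,"y":3.4,"grip":1},{"x":2.2,"y":3.4,"grip":1},{"x":2.2,"y":3.4,"grip":1},{"x":2.2,"y":3.4,"grip":1},{"x":2.2,"y":3.4,"grip":1},{"x":2.2,"y":3.4,"grip":1},{"x":2.2,"y":3.4,"grip":1}]'
python3 - <<'E'
from h import *
im,K,Rm,c=cam("wrist"); cv2.imwrite("pics/w1.png",im); np.savez("wrist0.npz",im=im,K=K,R=Rm,c=c); print(sense()["eef_pos"],sense()["tcp_rot"],c)
E
```

```text
[198.18458755 592.46070807 230.84095386] [-3.14074894e+00  1.51210366e-05  2.81876657e+00] [129.00374925 614.817958   373.30216963]schema error: expected keys x, y, z, spin, grip
schema error: expected keys x, y, z, spin, grip
```

View pics/w1.png

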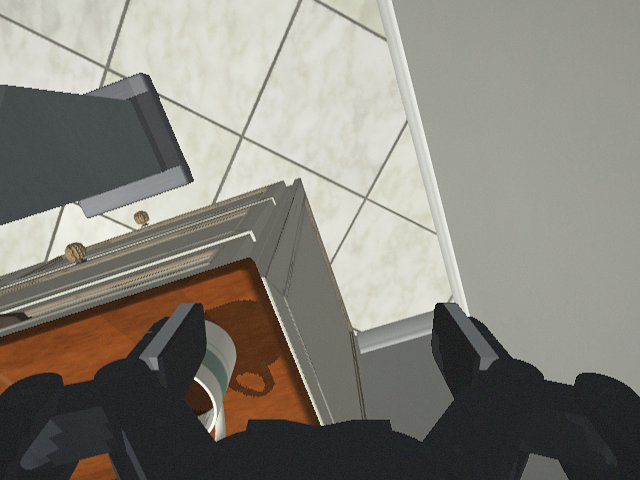

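The view hasn't changed because both calls were refused: every row needs all five keys.

```bash
python3 -m jog '[{"x":0,"y":0,"z":-3.5,"spin":0,"grip":0},{"x":0,"y":0,"z":-3.5,"spin":0,"grip":0},{"x":0,"y":0,"z":-3.5,"spin":0,"grip":0},{"x":0,"y":0,"z":0,"spin":0.12,"grip":0},{"x":0,"y":0,"z":0,"spin":0.12,"grip":0},{"x":0,"y":0,"z":0,"spin":0.12,"grip":0},{"x":0,"y":0,"z":0,"spin":0.12,"grip":0},{"x":0,"y":0,"z":0,"spin":0.12,"grip":0},{"x":0,"y":0,"z":0,"spin":0.12,"grip":0},{"x":0,"y":0,"z":0,"spin":0.12,"grip":0},{"x":0,"y":0,"z":0,"spin":0.12,"grip":0},{"x":0,"y":0,"z":0,"spin":0.12,"grip":0},{"x":0,"y":0,"z":0,"spin":0.12,"grip":0},{"x":0,"y":0,"z":0,"spin":0.12,"grip":0},{"x":0,"y":0,"z":0,"spin":0.12,"grip":0},{"x":0,"y":0,"z":0,"spin":0.12,"grip":0},{"x":0,"y":0,"z":0,"spin":0.12,"grip":0},{"x":0,"y":0,"z":0,"spin":0.12,"grip":0},{"x":0,"y":0,"z":0,"spin":0.12,"grip":0},{"x":0,"y":0,"z":0,"spin":0.12,"grip":0}]' 
python3 -m jog '[{"x":0,"y":0,"z":0,"spin":0.12,"grip":0},{"x":0,"y":0,"z":0,"spin":0.12,"grip":0},{"x":0,"y":0,"z":0,"spin":0.12,"grip":0},{"x":0,"y":0,"z":0,"spin":0.12,"grip":0},{"x":0,"y":0,"z":0,"spin":0.12,"grip":0},{"x":0,"y":0,"z":0,"spin":0.12,"grip":0},{"x":0,"y":0,"z":0,"spin":0.0588,"grip":1},{"x":2.2,"y":3.4,"z":0,"spin":0,"grip":1},{"x":2.2,"y":3.4,"z":0,"spin":0,"grip":1},{"x":2.2,"y":3.4,"z":0,"spin":0,"grip":1},{"x":2.2,"y":3.4,"z":0,"spin":0,"grip":1},{"x":2.2,"y":3.4,"z":0,"spin":0,"grip":1},{"x":2.2,"y":3.4,"z":0,"spin":0,"grip":1},{"x":2.2,"y":3.4,"z":0,"spin":0,"grip":1},{"x":2.2,"y":3.4,"z":0,"spin":0,"grip":1},{"x":2.2,"y":3.4,"z":0,"spin":0,"grip":1},{"x":2.2,"y":3.4,"z":0,"spin":0,"grip":1},{"x":2.2,"y":3.4,"z":0,"spin":0,"grip":1},{"x":2.2,"y":3.4,"z":0,"spin":0,"grip":1},{"x":2.2,"y":3.4,"z":0,"spin":0,"grip":1}]'
python3 - <<'E'
from h import *
im,K,Rm,c=cam("wrist"); cv2.imwrite("pics/w2.png",im); np.savez("wrist0.npz",im=im,K=K,R=Rm,c=c); print(sense()["eef_pos"],sense()["tcp_rot"],c)
E
```

```text
clock: 1.87
eef_pos: [198.2, 592.6, 336.0]
tcp_rot: [3.141, 0.0, 0.773]
contact_force: [0.3, -0.4, -0.4]
opening: 0.998
grasp_force: 0.0
clock: 3.53
eef_pos: [484.9, 148.8, 336.4]
tcp_rot: [-3.141, -0.0, -0.0]
contact_force: [0.9, -0.0, 0.3]
opening: -0.002
grasp_force: 0.0
[488.30001224 143.48459017 336.34280208] [ 3.13791534e+00 -2.56418698e-03 -2.15513687e-03] [556.21790527 148.16395003 479.03807544]
```

View pics/w2.png

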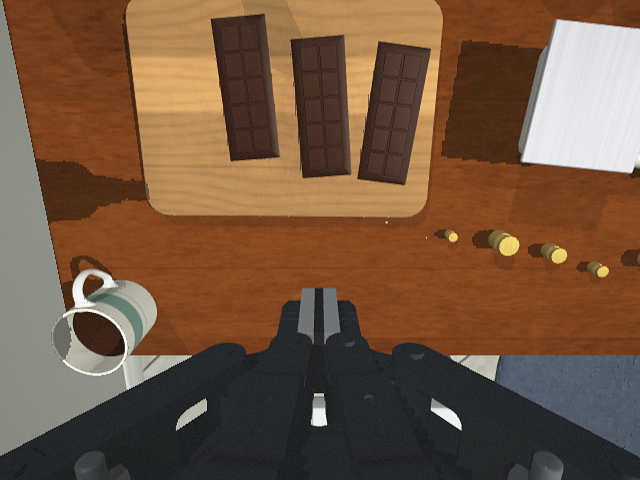

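The view shows three tablets, their centres at about (245,87), (321,107) and (394,113). The board's near edge is at row ~215. The platter is at (585,95), the brass weights run along (452,236)–(600,270), and the mug is at (105,320).

```bash
cat > t.py <<'E'
from h import *
def tabs(im,K,Rm,c,z,save=None):
    hsv=cv2.cvtColor(im,cv2.COLOR_BGR2HSV); H,S,V=cv2.split(hsv)
    m=((V<100)&(S>60)&((H<14)|(H>170))).astype(np.uint8)
    m[285:]=0
    m=cv2.morphologyEx(m,cv2.MORPH_CLOSE,np.ones((5,5)));m=cv2.morphologyEx(m,cv2.MORPH_OPEN,np.ones((9,9)))
    out=[]
    for q in cv2.findContours(m,cv2.RETR_EXTERNAL,cv2.CHAIN_APPROX_NONE)[0]:
        if cv2.contourArea(q)<1500: continue
        W=ray(q[:,0],K,Rm,c,z)[:,:2].astype(np.float32); r=cv2.minAreaRect(W)
        out.append((np.round(r[0],1),np.round(r[1],1),round(r[2],1),W.min(0).round(),W.max(0).round(),cv2.boundingRect(q)))
    return out
if __name__=="__main__":
    d=np.load("wrist0.npz"); a=d["im"],d["K"],d["R"],d["c"]
    for r in tabs(*a,20): print(r)
    print("board edge",ray([[180,216],[400,216],[320,216]],*a[1:],20).round(1)[:,:2],"R edge",ray([437,100],*a[1:],20).round(1))
    print("platter corners",ray([[556,20],[522,162],[634,172]],*a[1:],85).round(1)[:,:2])
    hsv=cv2.cvtColor(a[0],cv2.COLOR_BGR2HSV); H,S,V=cv2.split(hsv)
    m=((H>18)&(H<32)&(S>120)&(V>170)).astype(np.uint8); m[:225]=0
    n,l,s,ce=cv2.connectedComponentsWithStats(m)
    for i in range(1,n):
        if s[i][4]>20: print(s[i],ce[i].round(),ray(ce[i],*a[1:],20).round()[0])
E
python3 t.py
```

```text
(array([479.1, 418. ]), array([124.7,  71.2]), 90.0, array([444., 356.], dtype=float32), array([515., 480.], dtype=float32), (37, 161, 109, 60))
(array([564.5,  64.6]), array([ 57.6, 148.8]), 82.9, array([489.,  28.], dtype=float32), array([640., 100.], dtype=float32), (359, 43, 70, 141))
(array([576.9, -46.4]), array([ 94.5, 125.3]), 84.4, array([512., -92.], dtype=float32), array([642.,   5.], dtype=float32), (442, 41, 97, 123))
(array([571.8, 144.3]), array([149.1,  57.8]), 4.2, array([497., 112.], dtype=float32), array([647., 178.], dtype=float32), (291, 36, 59, 141))
(array([591.7, 228.3]), array([149. ,  57.8]), 4.3, array([517., 196.], dtype=float32), array([667., 262.], dtype=float32), (212, 15, 66, 145))
board edge [[448.5 317.1]
 [448.4  48.5]
 [448.4 146.2]] R edge [[582.   14.9  20. ]]
platter corners [[ 647.2  -69. ]
 [ 519.4  -57. ]
 [ 509.3 -172.2]]
[449 231   9  11  66] [453. 237.] [422. -18.  20.]
[499 233  20  23 318] [509. 245.] [411. -89.  20.]
[552 246  15  18 187] [559. 255.] [ 398. -154.   20.]
[597 266  12  11  96] [603. 271.] [ 376. -214.   20.]
```

Tablets: A (592,228), yaw +4°; B (572,144), yaw +4°; C (564,65), yaw −7°. The board's near edge is at x≈448.5, and the platter's centre is (578,−121) with yaw −5°. I'll start by sliding C: go over its centre, then press.

```bash
python3 -m jog '[{"x":1.9,"y":1.97,"z":2,"spin":0,"grip":1},{"x":1.9,"y":1.97,"z":3,"spin":0,"grip":1},{"x":1.9,"y":1.97,"z":3,"spin":0,"grip":1},{"x":1.9,"y":1.97,"z":3,"spin":0,"grip":1},{"x":0,"y":0,"z":4,"spin":0,"grip":1},{"x":0,"y":0,"z":4,"spin":0,"grip":1},{"x":0,"y":0,"z":4,"spin":0,"grip":1},{"x":0,"y":0,"z":4,"spin":0,"grip":1},{"x":0,"y":0,"z":2.5,"spin":0,"grip":1},{"x":0,"y":0,"z":1.1,"spin":0,"grip":1},{"x":0,"y":0,"z":0,"spin":0,"grip":1},{"x":0,"y":0,"z":0,"spin":0,"grip":1},{"x":0,"y":0,"z":0,"spin":0,"grip":1}]'
python3 -m jog '[{"x":0,"y":0,"z":0.2,"spin":0,"grip":1},{"x":0,"y":0,"z":0.1,"spin":0,"grip":1},{"x":0,"y":0,"z":0,"spin":0,"grip":1},{"x":0,"y":0,"z":0,"spin":0,"grip":1}]'
```

```text
clock: 4.67
eef_pos: [561.7, 72.2, 32.1]
tcp_rot: [-3.141, -0.003, 0.0]
contact_force: [0.2, 0.6, -0.3]
opening: -0.003
grasp_force: 0.0
clock: 5.0
eef_pos: [560.6, 72.0, 28.0]
tcp_rot: [-3.141, -0.001, 0.0]
contact_force: [-0.1, -0.5, 0.1]
opening: 0.002
grasp_force: 0.0
```

```bash
python3 -m jog '[{"x":0.4,"y":0.7,"z":0,"spin":0,"grip":1},{"x":0,"y":0,"z":0.3,"spin":0,"grip":1},{"x":0,"y":0,"z":0,"spin":0,"grip":1},{"x":0,"y":0,"z":0,"spin":0,"grip":1}]'
python3 -m jog '[{"x":0,"y":0,"z":0.1,"spin":0,"grip":1},{"x":0,"y":0,"z":0,"spin":0,"grip":1},{"x":0,"y":0,"z":0,"spin":0,"grip":1}]'
python3 -m jog '[{"x":0,"y":0,"z":0.1,"spin":0,"grip":1},{"x":0,"y":0,"z":0,"spin":0,"grip":1},{"x":0,"y":0,"z":0,"spin":0,"grip":1}]'
```

```text
clock: 5.33
eef_pos: [564.1, 64.7, 24.0]
tcp_rot: [3.142, 0.001, -0.0]
contact_force: [-0.8, -0.1, 0.4]
opening: -0.004
grasp_force: 0.0
clock: 5.58
eef_pos: [564.2, 64.9, 23.2]
tcp_rot: [3.142, 0.0, 0.0]
contact_force: [0.7, -0.1, 1.3]
opening: 0.002
grasp_force: 0.2
clock: 5.83
eef_pos: [564.2, 65.0, 23.2]
tcp_rot: [3.142, 0.0, 0.0]
contact_force: [-3.1, -1.9, 12.5]
opening: 0.001
grasp_force: 6.4
```

```bash
python3 -m jog '[{"x":0,"y":0,"z":-0.06,"spin":0,"grip":1},{"x":-0.2,"y":0,"z":0,"spin":0,"grip":1},{"x":-0.4,"y":0,"z":0,"spin":0,"grip":1},{"x":-0.6,"y":0,"z":0,"spin":0,"grip":1},{"x":-0.6,"y":0,"z":0,"spin":0,"grip":1},{"x":-0.6,"y":0,"z":0,"spin":0,"grip":1},{"x":-0.6,"y":0,"z":0,"spin":0,"grip":1}]'
python3 -m jog '[{"x":-0.7,"y":0,"z":0,"spin":0,"grip":1},{"x":-0.7,"y":0,"z":0,"spin":0,"grip":1},{"x":-0.7,"y":0,"z":0,"spin":0,"grip":1},{"x":-0.7,"y":0,"z":0,"spin":0,"grip":1},{"x":-0.7,"y":0,"z":0,"spin":0,"grip":1},{"x":-0.7,"y":0,"z":0,"spin":0,"grip":1},{"x":-0.7,"y":0,"z":0,"spin":0,"grip":1},{"x":-0.4,"y":0,"z":0,"spin":0,"grip":1},{"x":-0.3,"y":0,"z":0,"spin":0,"grip":1},{"x":0,"y":0,"z":0,"spin":0,"grip":1},{"x":0,"y":0,"z":0,"spin":0,"grip":1}]'
python3 -m jog '[{"x":0,"y":0,"z":-1.5,"spin":0,"grip":1},{"x":0,"y":0,"z":-3,"spin":0,"grip":1},{"x":0,"y":-2,"z":-3,"spin":0,"grip":1},{"x":0,"y":-2,"z":-4,"spin":0,"grip":1},{"x":0,"y":-2,"z":-4,"spin":0,"grip":1},{"x":0,"y":-2,"z":-3,"spin":0,"grip":1},{"x":0,"y":0,"z":0,"spin":0,"grip":1},{"x":0,"y":0,"z":0,"spin":0,"grip":1},{"x":0,"y":0,"z":0,"spin":0,"grip":1}]'
python3 - <<'E'
from h import *; from t import tabs
print(sense()["eef_pos"])
a=cam("wrist"); cv2.imwrite("pics/w3.png",a[0])
for r in tabs(*a,20): print(r)
E
```

```text
clock: 6.42
eef_pos: [534.2, 65.0, 23.2]
tcp_rot: [-3.141, -0.001, 0.0]
contact_force: [3.8, -0.3, 5.5]
opening: -0.001
grasp_force: 2.5
clock: 7.33
eef_pos: [477.4, 65.0, 23.2]
tcp_rot: [-3.142, 0.0, -0.0]
contact_force: [0.1, -0.2, 9.8]
opening: -0.001
grasp_force: 4.6
clock: 8.08
eef_pos: [476.5, 141.7, 201.2]
tcp_rot: [3.141, 0.003, 0.001]
contact_force: [-0.3, -0.6, -0.1]
opening: 0.003
grasp_force: 0.0
[476.54115856 141.67012566 201.15637957]
(array([492.6, 389.5]), array([50.3, 40.8]), 90.0, array([472., 364.], dtype=float32), array([513., 415.], dtype=float32), (0, 167, 56, 49))
(array([481.3,  72.1]), array([ 72.7, 149. ]), 82.8, array([408.,  40.], dtype=float32), array([557., 113.], dtype=float32), (350, 112, 84, 173))
(array([573. , -48.7]), array([124.8, 107.7]), 0.0, array([ 511., -103.], dtype=float32), array([635.,   5.], dtype=float32), (488, 0, 140, 171))
(array([566.8, 147. ]), array([139.8,  54.2]), 3.0, array([496., 117.], dtype=float32), array([635., 178.], dtype=float32), (269, 0, 79, 188))
(array([576.2, 230. ]), array([119.3,  57.7]), 1.4, array([516., 200.], dtype=float32), array([635., 260.], dtype=float32), (158, 0, 89, 164))
```

C slid as planned; its near end overhangs about 41 mm. Next is B.

```bash
python3 -m jog '[{"x":2.4,"y":-0.26,"z":1,"spin":0,"grip":1},{"x":2.4,"y":0,"z":2.5,"spin":0,"grip":1},{"x":2.4,"y":0,"z":2.5,"spin":0,"grip":1},{"x":2.33,"y":0,"z":2.5,"spin":0,"grip":1},{"x":0,"y":0,"z":3,"spin":0,"grip":1},{"x":0,"y":0,"z":3,"spin":0,"grip":1},{"x":0,"y":0,"z":2,"spin":0,"grip":1},{"x":0,"y":0,"z":1,"spin":0,"grip":1},{"x":0,"y":0,"z":0,"spin":0,"grip":1},{"x":0,"y":0,"z":0,"spin":0,"grip":1},{"x":0,"y":0,"z":0,"spin":0,"grip":1}]'
```

```text
clock: 9.05
eef_pos: [573.0, 144.2, 26.9]
tcp_rot: [3.141, 0.001, -0.001]
contact_force: [1.1, -0.4, -0.1]
opening: 0.002
grasp_force: 0.0
```

```bash
python3 -m jog '[{"x":0,"y":0,"z":0.2,"spin":0,"grip":1},{"x":0,"y":0,"z":0.15,"spin":0,"grip":1},{"x":0,"y":0,"z":0.07,"spin":0,"grip":1},{"x":0,"y":0,"z":0,"spin":0,"grip":1},{"x":0,"y":0,"z":0,"spin":0,"grip":1}]'
```

```text
clock: 9.47
eef_pos: [573.6, 144.8, 23.3]
tcp_rot: [-3.142, -0.0, 0.0]
contact_force: [0.4, 0.1, 0.2]
opening: -0.001
grasp_force: 0.0
```

```bash
python3 -m jog '[{"x":0,"y":0,"z":0.06,"spin":0,"grip":1},{"x":0,"y":0,"z":0,"spin":0,"grip":1},{"x":0,"y":0,"z":0,"spin":0,"grip":1}]'; python3 -m jog '[{"x":-0.2,"y":0,"z":0,"spin":0,"grip":1},{"x":-0.4,"y":0,"z":0,"spin":0,"grip":1},{"x":-0.6,"y":0,"z":0,"spin":0,"grip":1},{"x":-0.6,"y":0,"z":0,"spin":0,"grip":1}]'
```

```text
clock: 9.72
eef_pos: [573.6, 144.8, 23.2]
tcp_rot: [-3.142, -0.0, 0.0]
contact_force: [-1.6, -1.9, 7.6]
opening: 0.001
grasp_force: 3.4
clock: 10.05
eef_pos: [556.3, 145.1, 23.2]
tcp_rot: [-3.141, -0.003, -0.0]
contact_force: [3.7, 0.1, 6.7]
opening: -0.002
grasp_force: 2.7
```

```bash
python3 -m jog '[{"x":-0.7,"y":0,"z":0,"spin":0,"grip":1},{"x":-0.7,"y":0,"z":0,"spin":0,"grip":1},{"x":-0.7,"y":0,"z":0,"spin":0,"grip":1},{"x":-0.7,"y":0,"z":0,"spin":0,"grip":1},{"x":-0.7,"y":0,"z":0,"spin":0,"grip":1},{"x":-0.7,"y":0,"z":0,"spin":0,"grip":1},{"x":-0.7,"y":0,"z":0,"spin":0,"grip":1},{"x":-0.7,"y":0,"z":0,"spin":0,"grip":1},{"x":-0.7,"y":0,"z":0,"spin":0,"grip":1},{"x":-0.6,"y":0,"z":0,"spin":0,"grip":1},{"x":-0.4,"y":0,"z":0,"spin":0,"grip":1},{"x":-0.25,"y":0,"z":0,"spin":0,"grip":1},{"x":0,"y":0,"z":0,"spin":0,"grip":1},{"x":0,"y":0,"z":0,"spin":0,"grip":1}]'
python3 -m jog '[{"x":0,"y":0,"z":-1.5,"spin":0,"grip":1},{"x":0,"y":0,"z":-2,"spin":0,"grip":1},{"x":1.6,"y":-1.2,"z":0,"spin":0,"grip":1},{"x":1.6,"y":-1.2,"z":0,"spin":0,"grip":1},{"x":1.6,"y":-1.2,"z":0,"spin":0,"grip":1},{"x":1.6,"y":-1.2,"z":0,"spin":0,"grip":1},{"x":1.6,"y":-1.2,"z":0,"spin":0,"grip":1},{"x":1.6,"y":-1.2,"z":0,"spin":0,"grip":1},{"x":1.6,"y":-1.15,"z":0,"spin":0,"grip":1},{"x":0,"y":0,"z":1.5,"spin":0,"grip":1},{"x":0,"y":0,"z":1.6,"spin":0,"grip":1},{"x":0,"y":0,"z":0,"spin":0,"grip":1},{"x":0,"y":0,"z":0,"spin":0,"grip":1},{"x":0,"y":0,"z":0,"spin":0,"grip":1}]'
```

```text
clock: 11.22
eef_pos: [479.9, 145.0, 23.2]
tcp_rot: [-3.141, -0.001, 0.0]
contact_force: [1.3, 1.2, 9.3]
opening: -0.0
grasp_force: 4.5
clock: 12.38
eef_pos: [591.1, 228.0, 26.7]
tcp_rot: [3.141, 0.001, -0.0]
contact_force: [-0.7, -0.3, -0.2]
opening: 0.001
grasp_force: 0.0
```

```bash
python3 -m jog '[{"x":0,"y":0,"z":0.2,"spin":0,"grip":1},{"x":0,"y":0,"z":0.15,"spin":0,"grip":1},{"x":0,"y":0,"z":0.05,"spin":0,"grip":1},{"x":0,"y":0,"z":0,"spin":0,"grip":1},{"x":-0.2,"y":0,"z":0,"spin":0,"grip":1},{"x":-0.4,"y":0,"z":0,"spin":0,"grip":1},{"x":-0.6,"y":0,"z":0,"spin":0,"grip":1}]' && python3 -m jog '[{"x":-0.7,"y":0,"z":0,"spin":0,"grip":1},{"x":-0.7,"y":0,"z":0,"spin":0,"grip":1},{"x":-0.7,"y":0,"z":0,"spin":0,"grip":1},{"x":-0.7,"y":0,"z":0,"spin":0,"grip":1},{"x":-0.7,"y":0,"z":0,"spin":0,"grip":1},{"x":-0.7,"y":0,"z":0,"spin":0,"grip":1},{"x":-0.7,"y":0,"z":0,"spin":0,"grip":1},{"x":-0.7,"y":0,"z":0,"spin":0,"grip":1},{"x":-0.7,"y":0,"z":0,"spin":0,"grip":1},{"x":-0.7,"y":0,"z":0,"spin":0,"grip":1},{"x":-0.7,"y":0,"z":0,"spin":0,"grip":1},{"x":-0.7,"y":0,"z":0,"spin":0,"grip":1},{"x":-0.7,"y":0,"z":0,"spin":0,"grip":1},{"x":-0.5,"y":0,"z":0,"spin":0,"grip":1},{"x":-0.4,"y":0,"z":0,"spin":0,"grip":1},{"x":-0.1,"y":0,"z":0,"spin":0,"grip":1},{"x":0,"y":0,"z":0,"spin":0,"grip":1},{"x":0,"y":0,"z":0,"spin":0,"grip":1}]'
```

```text
clock: 12.97
eef_pos: [581.0, 228.6, 23.2]
tcp_rot: [-3.141, -0.002, -0.0]
contact_force: [2.7, -0.3, 3.9]
opening: -0.002
grasp_force: 2.2
clock: 14.47
eef_pos: [478.8, 228.6, 23.2]
tcp_rot: [-3.141, -0.001, 0.0]
contact_force: [0.2, -0.1, 7.8]
opening: -0.003
grasp_force: 4.0
```

```bash
python3 -m jog '[{"x":0,"y":0,"z":-1.5,"spin":0,"grip":1},{"x":0,"y":0,"z":-3,"spin":0,"grip":0.3},{"x":-0.5,"y":1,"z":-3,"spin":0,"grip":0},{"x":-1,"y":2,"z":-3,"spin":0,"grip":0},{"x":-1,"y":2,"z":-3,"spin":0,"grip":0},{"x":-1,"y":2,"z":-3,"spin":0,"grip":0},{"x":-1,"y":2,"z":-3,"spin":0,"grip":0},{"x":-1,"y":1,"z":-3,"spin":0,"grip":0},{"x":0,"y":0,"z":-2,"spin":0,"grip":0},{"x":0,"y":0,"z":0,"spin":0,"grip":0},{"x":0,"y":0,"z":0,"spin":0,"grip":0},{"x":0,"y":0,"z":0,"spin":0,"grip":0}]'
python3 - <<'E'
from h import *; from t import tabs
print(sense()["eef_pos"])
a=cam("wrist"); cv2.imwrite("pics/w3.png",a[0])
for r in tabs(*a,20): print(r)
E
```

```text
clock: 15.47
eef_pos: [422.9, 128.2, 266.5]
tcp_rot: [3.141, 0.002, 0.0]
contact_force: [-0.8, -1.0, 0.3]
opening: 1.0
grasp_force: 0.0
[422.94241673 128.21355715 266.49638527]
(array([415. , 390.4]), array([135.4,  80.8]), 84.4, array([378., 322.], dtype=float32), array([458., 462.], dtype=float32), (0, 162, 129, 78))
(array([478.2, 259.9]), array([149.6, 118.9]), 3.1, array([405., 198.], dtype=float32), array([556., 316.], dtype=float32), (136, 54, 115, 161))
(array([480.8, 108.1]), array([141.4, 152.1]), 89.2, array([404.,  37.], dtype=float32), array([556., 179.], dtype=float32), (264, 53, 153, 162))
(array([553.5, -50.2]), array([ 92., 111.]), 0.0, array([ 507., -106.], dtype=float32), array([599.,   5.], dtype=float32), (448, 0, 115, 110))
```

View pics/w3.png

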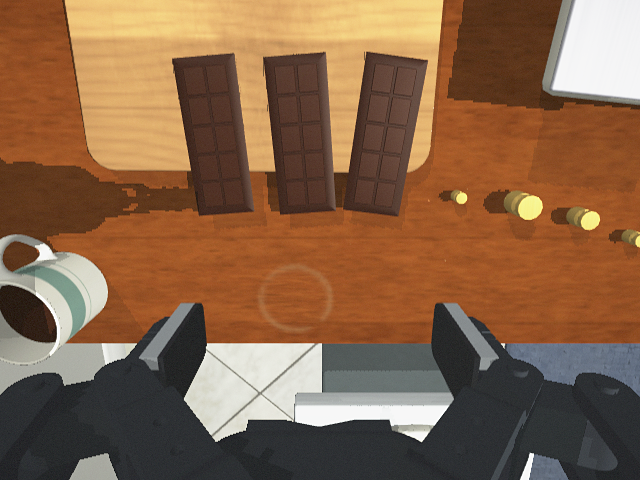

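All three tablets overhang the board by about 43 mm. Their near ends are at (226,212), (307,211) and (372,211). The B–C gap is only ~12 px, too narrow for a finger; A–B is ~25 px. I'll pick A first with a partial opening, and widen the B–C gap later.

Run:
```python
from h import *
s=sense();im,K,Rm,c=cam("wrist")
for n,q in dict(A=[[200,214],[254,210],[173,59],[234,54]],B=[[281,213],[336,209],[264,57],[325,53]],C=[[344,210],[398,215],[367,53],[427,60]]).items():
    p=ray(q,K,Rm,c,20)[:,:2]; n1=p[:2].mean(0); f=p[2:].mean(0); d=f-n1
    print(n,p.round(1).tolist(),"near",n1.round(1),"ctr",((n1+f)/2).round(1),"len",np.linalg.norm(d).round(1),"yaw",np.degrees(np.arctan2(d[1],d[0])).round(1))
```

```text
A [[404.4, 249.6], [408.6, 193.7], [551.0, 261.6], [555.3, 205.0]] near [406.5 221.7] ctr [479.8 227.5] len 147.2 yaw 4.6
B [[405.4, 166.0], [409.6, 109.3], [552.7, 177.5], [556.1, 121.3]] near [407.5 137.6] ctr [481.  143.5] len 147.4 yaw 4.6
C [[408.5, 101.0], [403.2, 45.1], [556.1, 82.6], [550.2, 26.9]] near [405.9  73. ] ctr [479.5  63.9] len 148.4 yaw -7.1
```

```bash
python3 -m jog '[{"x":0.26,"y":-1.5,"z":0,"spin":0,"grip":0.2},{"x":0,"y":-2,"z":1,"spin":0,"grip":0.2},{"x":0,"y":-2,"z":3,"spin":0,"grip":0.2},{"x":0,"y":-2,"z":3,"spin":0,"grip":0.2},{"x":0,"y":-2,"z":3,"spin":0,"grip":0.2},{"x":0,"y":0,"z":3,"spin":-0.077,"grip":0.2},{"x":0,"y":0,"z":4,"spin":0,"grip":0.2},{"x":0,"y":0,"z":3,"spin":0,"grip":0.2},{"x":0,"y":0,"z":1,"spin":0,"grip":0.2},{"x":0,"y":0,"z":0,"spin":0,"grip":0.2},{"x":0,"y":0,"z":0,"spin":0,"grip":0.2},{"x":0,"y":0,"z":0,"spin":0,"grip":0.2}]'
```

```text
clock: 16.57
eef_pos: [427.6, 223.8, 58.9]
tcp_rot: [-3.141, -0.002, 0.077]
contact_force: [0.3, -0.1, 0.1]
opening: 0.798
grasp_force: 0.0
```

```bash
python3 -m jog '[{"x":-0.1,"y":0,"z":2,"spin":0,"grip":0.2},{"x":0,"y":0,"z":2,"spin":0,"grip":0.2},{"x":0,"y":0,"z":1.3,"spin":0,"grip":0.2},{"x":0,"y":0,"z":0.5,"spin":0,"grip":0.2},{"x":0,"y":0,"z":0,"spin":0,"grip":0.2},{"x":0,"y":0,"z":0,"spin":0,"grip":0.2}]' 35 && python3 -m jog '[{"x":0,"y":0,"z":0,"spin":0,"grip":0.4},{"x":0,"y":0,"z":0,"spin":0,"grip":0.4},{"x":0,"y":0,"z":0,"spin":0,"grip":0.5},{"x":0,"y":0,"z":0,"spin":0,"grip":0.5},{"x":0,"y":0,"z":0,"spin":0,"grip":0.6},{"x":0,"y":0,"z":0,"spin":0,"grip":0.6}]' 35
```

```text
clock: 17.07
eef_pos: [426.5, 223.6, 0.8]
tcp_rot: [-3.141, -0.002, 0.077]
contact_force: [-0.6, -0.0, 0.3]
opening: 0.799
grasp_force: 0.0
clock: 17.57
eef_pos: [426.6, 223.7, 0.4]
tcp_rot: [-3.141, -0.002, 0.077]
contact_force: [1.2, 0.1, 6.6]
opening: 0.623
grasp_force: 35.7
```

```bash
python3 -m jog '[{"x":0,"y":0,"z":-0.5,"spin":0,"grip":0.6},{"x":0,"y":0,"z":-1.0,"spin":0,"grip":0.6},{"x":0,"y":0,"z":-1.5,"spin":0,"grip":0.6},{"x":0,"y":0,"z":-2,"spin":0,"grip":0.6},{"x":0,"y":0,"z":-2,"spin":0,"grip":0.6},{"x":0,"y":0,"z":0,"spin":0,"grip":0.6},{"x":0,"y":0,"z":0,"spin":0,"grip":0.6}]'
python3 - <<'E'
from h import *
im,*_=cam("side"); cv2.imwrite("pics/s1.png",cv2.resize(im[180:320,200:440],(720,420)))
im,*_=cam("wrist"); cv2.imwrite("pics/w4.png",im)
E
```

```text
clock: 18.15
eef_pos: [426.3, 223.6, 71.1]
tcp_rot: [-3.141, -0.002, 0.077]
contact_force: [-0.7, -0.4, -0.1]
opening: 0.627
grasp_force: 36.8
```

View pics/w4.png

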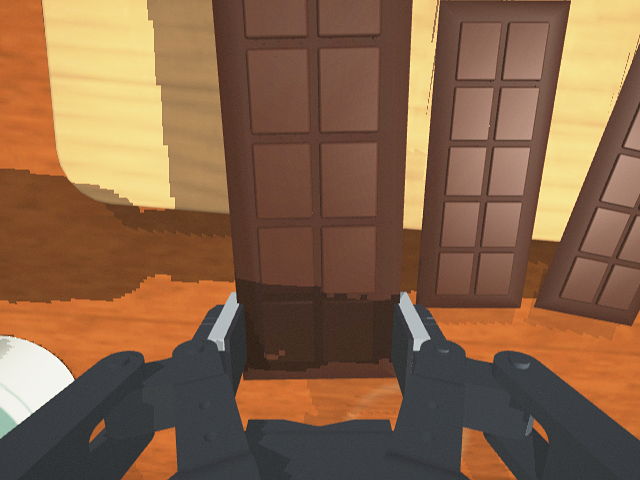

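A is held level across its end (rows 290–375, between the pads). Carrying it to the platter.

```bash
python3 -m jog '[{"x":0,"y":0,"z":-3,"spin":0,"grip":0.6},{"x":0,"y":0,"z":-3,"spin":0.04,"grip":0.6},{"x":0,"y":0,"z":-2,"spin":0.064,"grip":0.6},{"x":0,"y":0,"z":0,"spin":0.064,"grip":0.6},{"x":0.4,"y":1.4,"z":0,"spin":0,"grip":0.6},{"x":0.82,"y":2.74,"z":0,"spin":0,"grip":0.6},{"x":0.82,"y":2.74,"z":0,"spin":0,"grip":0.6},{"x":0.82,"y":2.74,"z":0,"spin":0,"grip":0.6},{"x":0.82,"y":2.74,"z":0,"spin":0,"grip":0.6},{"x":0.82,"y":2.74,"z":0,"spin":0,"grip":0.6},{"x":0.82,"y":2.74,"z":0,"spin":0,"grip":0.6},{"x":0.82,"y":2.74,"z":0,"spin":0,"grip":0.6},{"x":0.82,"y":2.74,"z":0,"spin":0,"grip":0.6},{"x":0.82,"y":2.74,"z":0,"spin":0,"grip":0.6},{"x":0.82,"y":2.74,"z":0,"spin":0,"grip":0.6},{"x":0.82,"y":2.74,"z":0,"spin":0,"grip":0.6},{"x":0.42,"y":1.34,"z":0,"spin":0,"grip":0.6},{"x":0,"y":0,"z":0,"spin":0,"grip":0.6},{"x":0,"y":0,"z":0,"spin":0,"grip":0.6},{"x":0,"y":0,"z":0,"spin":0,"grip":0.6}]'
python3 - <<'E'
from h import *
im,*_=cam("wrist"); cv2.imwrite("pics/w5.png",im); print(sense()["eef_pos"],sense()["tcp_rot"])
E
```

```text
clock: 19.92
eef_pos: [492.9, -112.5, 148.8]
tcp_rot: [-3.141, 0.002, -0.091]
contact_force: [-1.0, -0.2, -0.5]
opening: 0.622
grasp_force: 37.0
[ 493.07224566 -112.21435808  149.00131624] [-3.14117335e+00  1.55251644e-03 -9.04539168e-02]
```

View pics/w5.png

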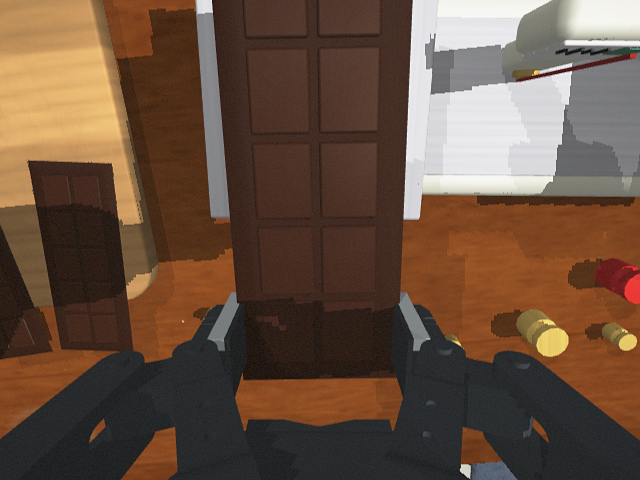

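The tablet is centred over the platter (edges at columns 211 and 432, near edge at row 218) and aligned with it. Lowering, releasing and lifting off.

```bash
python3 -m jog '[{"x":0,"y":0,"z":2,"spin":0,"grip":0.6},{"x":0,"y":0,"z":3,"spin":0,"grip":0.6},{"x":0,"y":0,"z":2,"spin":0,"grip":0.6},{"x":0,"y":0,"z":1,"spin":0,"grip":0.6},{"x":0,"y":0,"z":0.5,"spin":0,"grip":0.6},{"x":0,"y":0,"z":0.5,"spin":0,"grip":0.6},{"x":0,"y":0,"z":0.5,"spin":0,"grip":0.6},{"x":0,"y":0,"z":0.4,"spin":0,"grip":0.6},{"x":0,"y":0,"z":0.3,"spin":0,"grip":0.6},{"x":0,"y":0,"z":0.3,"spin":0,"grip":0.6},{"x":0,"y":0,"z":0,"spin":0,"grip":0.6},{"x":0,"y":0,"z":0,"spin":0,"grip":0.6},{"x":0,"y":0,"z":0,"spin":0,"grip":0.6}]'
python3 -m jog '[{"x":0,"y":0,"z":0,"spin":0,"grip":0.33},{"x":0,"y":0,"z":0,"spin":0,"grip":0.28},{"x":0,"y":0,"z":0,"spin":0,"grip":0.2},{"x":0,"y":0,"z":0,"spin":0,"grip":0.1},{"x":0,"y":0,"z":0,"spin":0,"grip":0.1},{"x":0,"y":0,"z":0,"spin":0,"grip":0.1},{"x":0,"y":0,"z":-1,"spin":0,"grip":0.1},{"x":0,"y":0,"z":-2,"spin":0,"grip":0.1},{"x":0,"y":0,"z":-3,"spin":0,"grip":0.1},{"x":0,"y":0,"z":-4,"spin":0,"grip":0.1},{"x":0,"y":0,"z":0,"spin":0,"grip":0.1},{"x":0,"y":0,"z":0,"spin":0,"grip":0.1}]'
python3 - <<'E'
from h import *
im,*_=cam("wrist"); cv2.imwrite("pics/w6.png",im)
E
```

```text
clock: 21.05
eef_pos: [493.9, -113.2, 44.8]
tcp_rot: [3.142, -0.0, -0.091]
contact_force: [-0.3, 0.5, -0.1]
opening: 0.623
grasp_force: 37.0
clock: 22.05
eef_pos: [495.5, -113.6, 147.5]
tcp_rot: [3.141, -0.005, -0.091]
contact_force: [0.2, 1.1, -0.5]
opening: 0.898
grasp_force: 0.0
```

View pics/w6.png

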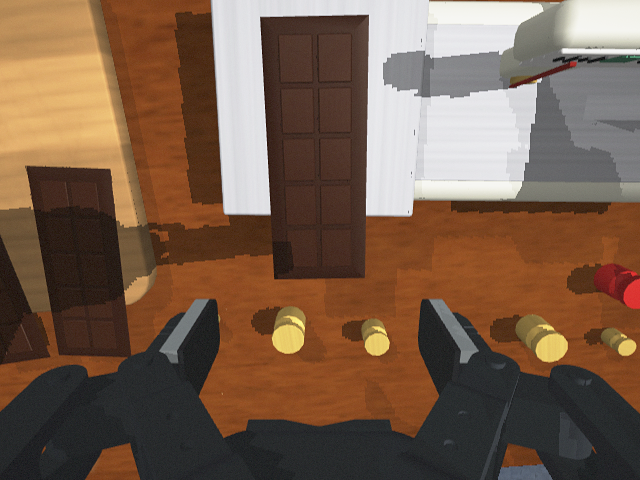

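A lies flat on the platter (tablet at columns 262–368, rows 15–278). Next I'll nudge B 30 mm to +y to widen the B–C gap.

```bash
python3 -m jog '[{"x":0,"y":0,"z":0,"spin":-0.091,"grip":1},{"x":-0.14,"y":-1.3,"z":0,"spin":0,"grip":1},{"x":-0.14,"y":-2.6,"z":0,"spin":0,"grip":1},{"x":-0.14,"y":-2.6,"z":0,"spin":0,"grip":1},{"x":-0.14,"y":-2.6,"z":0,"spin":0,"grip":1},{"x":-0.14,"y":-2.6,"z":0,"spin":0,"grip":1},{"x":-0.14,"y":-2.6,"z":0,"spin":0,"grip":1},{"x":-0.14,"y":-2.6,"z":0,"spin":0,"grip":1},{"x":-0.14,"y":-2.6,"z":2,"spin":0,"grip":1},{"x":-0.14,"y":-2.6,"z":3,"spin":0,"grip":1},{"x":-0.14,"y":-2.3,"z":3,"spin":0,"grip":1},{"x":-0.04,"y":-1.3,"z":3,"spin":0,"grip":1},{"x":0,"y":0,"z":0.9,"spin":0,"grip":1},{"x":0,"y":0,"z":0,"spin":0,"grip":1},{"x":0,"y":0,"z":0,"spin":0,"grip":1},{"x":0,"y":0,"z":0,"spin":0,"grip":1}]'
```

```text
clock: 23.43
eef_pos: [478.5, 143.7, 25.2]
tcp_rot: [3.141, 0.002, -0.001]
contact_force: [0.5, 0.4, -0.5]
opening: 0.001
grasp_force: 0.0
```

```bash
python3 -m jog '[{"x":0,"y":0,"z":0.15,"spin":0,"grip":1},{"x":0,"y":0,"z":0.1,"spin":0,"grip":1},{"x":0,"y":0,"z":0,"spin":0,"grip":1},{"x":0,"y":0,"z":0,"spin":0,"grip":1}]'
```

```text
clock: 23.77
eef_pos: [479.2, 143.5, 23.2]
tcp_rot: [3.142, 0.0, -0.001]
contact_force: [-0.9, -0.6, 2.3]
opening: 0.003
grasp_force: 1.3
```

```bash
python3 -m jog '[{"x":0,"y":0,"z":0.03,"spin":0,"grip":1},{"x":0,"y":-0.2,"z":0,"spin":0,"grip":1},{"x":0,"y":-0.4,"z":0,"spin":0,"grip":1},{"x":0,"y":-0.6,"z":0,"spin":0,"grip":1},{"x":0,"y":-0.6,"z":0,"spin":0,"grip":1},{"x":0,"y":-0.6,"z":0,"spin":0,"grip":1},{"x":0,"y":-0.5,"z":0,"spin":0,"grip":1},{"x":0,"y":-0.3,"z":0,"spin":0,"grip":1},{"x":0,"y":0,"z":0,"spin":0,"grip":1},{"x":0,"y":0,"z":0,"spin":0,"grip":1}]'
python3 -m jog '[{"x":0,"y":0,"z":-1,"spin":0,"grip":1},{"x":0,"y":0,"z":-3,"spin":0,"grip":1},{"x":-1.05,"y":2.1,"z":-3,"spin":0,"grip":0.2},{"x":-1.05,"y":2.1,"z":-3,"spin":0,"grip":0.2},{"x":-1.05,"y":2.1,"z":0,"spin":0,"grip":0.2},{"x":-1.05,"y":2.1,"z":0,"spin":0,"grip":0.2},{"x":-1.05,"y":2.1,"z":0,"spin":0,"grip":0.2},{"x":0,"y":0,"z":0,"spin":0.124,"grip":0.2},{"x":0,"y":0,"z":0,"spin":0,"grip":0.2},{"x":0,"y":0,"z":0,"spin":0,"grip":0.2},{"x":0,"y":0,"z":0,"spin":0,"grip":0.2}]' 35
python3 - <<'E'
from h import *
im,*_=cam("wrist"); cv2.imwrite("pics/w7.png",im)
E
```

```text
clock: 24.6
eef_pos: [479.8, 176.1, 23.2]
tcp_rot: [-3.141, -0.001, -0.0]
contact_force: [-0.1, 1.7, 4.4]
opening: 0.001
grasp_force: 2.5
clock: 25.52
eef_pos: [427.4, 71.1, 123.1]
tcp_rot: [-3.141, -0.001, -0.121]
contact_force: [0.8, 0.3, -1.4]
opening: 0.8
grasp_force: 0.0
```

View pics/w7.png

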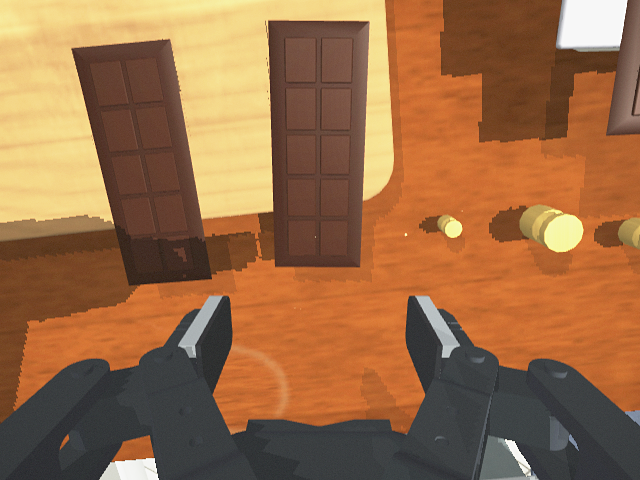

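Tablet C is aligned under the gripper (near end at (318,266)), and B is now clear of it (near end at (170,283)). Pinching C.

```bash
python3 - <<'E'
from h import *
from t import tabs
a=cam("wrist")
p=ray([[128,285],[211,278],[73,49],[170,40],[275,266],[360,266]],*a[1:],20)[:,:2]; print(p.round(1).tolist())
E
python3 -m jog '[{"x":0,"y":0,"z":3,"spin":0,"grip":0.2},{"x":0,"y":0,"z":3,"spin":0,"grip":0.2},{"x":0,"y":0,"z":3,"spin":0,"grip":0.2},{"x":0,"y":0,"z":2,"spin":0,"grip":0.2},{"x":0,"y":0,"z":1.2,"spin":0,"grip":0.2},{"x":0,"y":0,"z":0,"spin":0,"grip":0.2},{"x":0,"y":0,"z":0,"spin":0,"grip":0.4},{"x":0,"y":0,"z":0,"spin":0,"grip":0.4},{"x":0,"y":0,"z":0,"spin":0,"grip":0.5},{"x":0,"y":0,"z":0,"spin":0,"grip":0.6},{"x":0,"y":0,"z":0,"spin":0,"grip":0.6},{"x":0,"y":0,"z":0,"spin":0,"grip":0.6}]' 35
```

```text
[[408.4, 205.0], [406.5, 147.2], [556.8, 198.1], [554.6, 141.2], [409.9, 102.3], [402.9, 45.0]]
clock: 26.62
eef_pos: [427.3, 70.9, 1.4]
tcp_rot: [-3.141, -0.001, -0.124]
contact_force: [1.5, 0.2, -0.6]
opening: 0.626
grasp_force: 36.7
```

```bash
python3 -m jog '[{"x":0,"y":0,"z":-0.5,"spin":0,"grip":0.6},{"x":0,"y":0,"z":-1.5,"spin":0,"grip":0.6},{"x":0,"y":0,"z":-3,"spin":0,"grip":0.6},{"x":0,"y":0,"z":-3,"spin":0,"grip":0.6},{"x":0,"y":0,"z":-3,"spin":0,"grip":0.6},{"x":0,"y":0,"z":-3,"spin":0,"grip":0.6},{"x":0,"y":0,"z":-1,"spin":-0.033,"grip":0.6},{"x":1.05,"y":2.2,"z":0,"spin":0,"grip":0.6},{"x":1.05,"y":2.2,"z":0,"spin":0,"grip":0.6},{"x":1.05,"y":2.2,"z":0,"spin":0,"grip":0.6},{"x":1.05,"y":2.2,"z":0,"spin":0,"grip":0.6},{"x":1.05,"y":2.2,"z":0,"spin":0,"grip":0.6},{"x":1.05,"y":2.2,"z":0,"spin":0,"grip":0.6},{"x":1.05,"y":2.2,"z":0,"spin":0,"grip":0.6},{"x":1.05,"y":2.2,"z":0,"spin":0,"grip":0.6},{"x":0,"y":0,"z":0,"spin":0,"grip":0.6},{"x":0,"y":0,"z":0,"spin":0,"grip":0.6},{"x":0,"y":0,"z":0,"spin":0,"grip":0.6}]'
```

```text
clock: 28.12
eef_pos: [493.9, -111.7, 150.8]
tcp_rot: [-3.141, 0.001, -0.092]
contact_force: [0.9, 0.4, -0.0]
opening: 0.628
grasp_force: 36.9
```

Gripped this far in, the finger tips would straddle A when C goes on top of it. I'll set C back on the board edge, push A inward on the platter, then pick C again.

```bash
python3 -m jog '[{"x":-1.05,"y":-2.2,"z":0,"spin":0,"grip":0.6},{"x":-1.05,"y":-2.2,"z":0,"spin":0,"grip":0.6},{"x":-1.05,"y":-2.2,"z":0,"spin":0,"grip":0.6},{"x":-1.05,"y":-2.2,"z":0,"spin":0,"grip":0.6},{"x":-1.05,"y":-2.2,"z":0,"spin":0,"grip":0.6},{"x":-1.05,"y":-2.2,"z":0,"spin":0,"grip":0.6},{"x":-1.05,"y":-2.2,"z":0,"spin":0,"grip":0.6},{"x":-1.05,"y":-2.2,"z":0,"spin":0,"grip":0.6},{"x":0,"y":0,"z":3,"spin":0.033,"grip":0.6},{"x":0,"y":0,"z":3,"spin":0,"grip":0.6},{"x":0,"y":0,"z":3,"spin":0,"grip":0.6},{"x":0,"y":0,"z":3,"spin":0,"grip":0.6},{"x":0,"y":0,"z":1.5,"spin":0,"grip":0.6},{"x":0,"y":0,"z":1.0,"spin":0,"grip":0.6},{"x":0,"y":0,"z":0.4,"spin":0,"grip":0.6},{"x":0,"y":0,"z":0,"spin":0,"grip":0.6},{"x":0,"y":0,"z":0,"spin":0,"grip":0.6}]'
python3 -m jog '[{"x":0,"y":0,"z":0.05,"spin":0,"grip":0.3},{"x":0,"y":0,"z":0,"spin":0,"grip":0.2},{"x":0,"y":0,"z":0,"spin":0,"grip":0.2},{"x":0,"y":0,"z":0,"spin":0,"grip":0.2},{"x":0,"y":0,"z":-1.5,"spin":0,"grip":0.2},{"x":0,"y":0,"z":-3,"spin":0,"grip":0.2},{"x":0,"y":0,"z":-3,"spin":0,"grip":0.2},{"x":0,"y":0,"z":-3,"spin":0,"grip":0.2},{"x":0,"y":0,"z":-2,"spin":0.0,"grip":1},{"x":0,"y":0,"z":0,"spin":-0.033,"grip":1},{"x":0,"y":0,"z":0,"spin":0,"grip":1},{"x":0,"y":0,"z":0,"spin":0,"grip":1}]'
python3 - <<'E'
from h import *
from t import tabs
print(sense()["eef_pos"])
for r in tabs(*cam("wrist"),20): print(r[:5])
E
```

```text
clock: 29.53
eef_pos: [427.3, 71.1, 2.5]
tcp_rot: [-3.141, -0.001, -0.124]
contact_force: [0.1, -0.4, -0.2]
opening: 0.627
grasp_force: 37.0
clock: 30.53
eef_pos: [426.7, 70.8, 126.4]
tcp_rot: [-3.142, -0.0, -0.092]
contact_force: [0.4, 0.3, -0.2]
opening: 0.235
grasp_force: 0.0
[426.72866749  70.75612888 126.44681138]
(array([496.4, -95.9]), array([39.5, 48.9]), 83.6, array([ 473., -118.], dtype=float32), array([523., -76.], dtype=float32))
(array([483.1, 207.5]), array([153.5, 149.1]), 87.8, array([407., 132.], dtype=float32), array([557., 286.], dtype=float32))
(array([481.9,  66.8]), array([ 55.3, 149.4]), 84.7, array([405.,  45.], dtype=float32), array([558., 101.], dtype=float32))
```

```bash
python3 -m jog '[{"x":0.53,"y":2.2,"z":0,"spin":0,"grip":1},{"x":0.53,"y":2.2,"z":0,"spin":0,"grip":1},{"x":0.53,"y":2.2,"z":0,"spin":0,"grip":1},{"x":0.53,"y":2.2,"z":0,"spin":0,"grip":1},{"x":0.53,"y":2.2,"z":0,"spin":0,"grip":1},{"x":0.53,"y":2.2,"z":0,"spin":0,"grip":1},{"x":0.53,"y":2.2,"z":0,"spin":0,"grip":1},{"x":0.53,"y":2.3,"z":0,"spin":0,"grip":1},{"x":0,"y":0,"z":2,"spin":0,"grip":1},{"x":0,"y":0,"z":3,"spin":0,"grip":1},{"x":0,"y":0,"z":2.8,"spin":0,"grip":1},{"x":0,"y":0,"z":0,"spin":0,"grip":1},{"x":0,"y":0,"z":0,"spin":0,"grip":1},{"x":0,"y":0,"z":0,"spin":0,"grip":1}]'
```

```text
clock: 31.75
eef_pos: [453.1, -109.2, 48.7]
tcp_rot: [-3.142, 0.001, -0.091]
contact_force: [0.0, 0.0, -0.1]
opening: 0.0
grasp_force: 0.0
```

```bash
python3 -m jog '[{"x":0.4,"y":0,"z":0,"spin":0,"grip":1},{"x":0.4,"y":0,"z":0,"spin":0,"grip":1},{"x":0.4,"y":0,"z":0,"spin":0,"grip":1},{"x":0.4,"y":0,"z":0,"spin":0,"grip":1},{"x":0.4,"y":0,"z":0,"spin":0,"grip":1},{"x":0.4,"y":0,"z":0,"spin":0,"grip":1},{"x":0.4,"y":0,"z":0,"spin":0,"grip":1},{"x":0.4,"y":0,"z":0,"spin":0,"grip":1},{"x":0.4,"y":0,"z":0,"spin":0,"grip":1},{"x":0.4,"y":0,"z":0,"spin":0,"grip":1},{"x":0.3,"y":0,"z":0,"spin":0,"grip":1},{"x":0,"y":0,"z":0,"spin":0,"grip":1},{"x":0,"y":0,"z":0,"spin":0,"grip":1}]'
python3 -m jog '[{"x":-1,"y":0,"z":0,"spin":0,"grip":1},{"x":-2,"y":0,"z":-1,"spin":0,"grip":1},{"x":-2,"y":0,"z":-3,"spin":0,"grip":1},{"x":-1,"y":0,"z":-4,"spin":0,"grip":1},{"x":0,"y":0,"z":-4,"spin":0,"grip":1},{"x":0,"y":0,"z":-4,"spin":0,"grip":1},{"x":0,"y":0,"z":0,"spin":0,"grip":1},{"x":0,"y":0,"z":0,"spin":0,"grip":1},{"x":0,"y":0,"z":0,"spin":0,"grip":1}]'
python3 - <<'E'
from h import *
from t import tabs
print(sense()["eef_pos"])
a=cam("wrist"); cv2.imwrite("pics/w8.png",a[0])
for r in tabs(*a,61): print(r)
E
```

```text
clock: 32.83
eef_pos: [496.0, -113.2, 48.3]
tcp_rot: [-3.142, -0.0, -0.091]
contact_force: [-0.3, 0.3, 0.6]
opening: -0.0
grasp_force: 0.0
clock: 33.58
eef_pos: [435.0, -107.6, 207.9]
tcp_rot: [-3.142, 0.0, -0.091]
contact_force: [0.0, -0.1, 0.1]
opening: 0.001
grasp_force: 0.0
[ 435.04421567 -107.57280606  207.91366912]
(array([ 497.1, -249.1]), array([101.4,  12. ]), 84.2, array([ 487., -299.], dtype=float32), array([ 508., -199.], dtype=float32), (436, 110, 141, 19))
(array([478.8,  81.9]), array([139.4, 158.7]), 6.0, array([403.,  -1.], dtype=float32), array([551., 154.], dtype=float32), (0, 80, 180, 205))
(array([ 545., -105.]), array([85. , 81.5]), 84.8, array([ 504., -151.], dtype=float32), array([587., -59.], dtype=float32), (241, 0, 122, 129))
(array([553.2, -50.2]), array([23. , 75.4]), 84.4, array([515., -65.], dtype=float32), array([592., -36.], dtype=float32), (198, 0, 40, 120))
```

A's near end is now at x≈506, about where it should be. Re-picking C.

```bash
python3 -m jog '[{"x":-0.3,"y":-2.2,"z":0,"spin":0,"grip":0.2},{"x":-0.3,"y":-2.2,"z":0,"spin":0,"grip":0.2},{"x":-0.3,"y":-2.2,"z":0,"spin":0,"grip":0.2},{"x":-0.3,"y":-2.2,"z":0,"spin":0,"grip":0.2},{"x":-0.3,"y":-2.2,"z":0,"spin":0,"grip":0.2},{"x":-0.3,"y":-2.2,"z":1,"spin":0,"grip":0.2},{"x":-0.3,"y":-2.2,"z":2,"spin":0,"grip":0.2},{"x":-0.3,"y":-2.3,"z":3,"spin":0,"grip":0.2},{"x":0,"y":0,"z":3,"spin":0.033,"grip":0.2},{"x":0,"y":0,"z":3,"spin":0,"grip":0.2},{"x":0,"y":0,"z":2,"spin":0,"grip":0.2},{"x":0,"y":0,"z":0,"spin":0,"grip":0.2},{"x":0,"y":0,"z":0,"spin":0,"grip":0.2},{"x":0,"y":0,"z":0,"spin":0,"grip":0.2}]'
```

```text
clock: 34.8
eef_pos: [428.1, 70.6, 68.4]
tcp_rot: [3.141, 0.001, -0.124]
contact_force: [0.1, -0.8, 0.6]
opening: 0.798
grasp_force: 0.0
```

```bash
python3 -m jog '[{"x":-0.08,"y":0,"z":2,"spin":0,"grip":0.2},{"x":0,"y":0,"z":2.5,"spin":0,"grip":0.2},{"x":0,"y":0,"z":1.5,"spin":0,"grip":0.2},{"x":0,"y":0,"z":0.7,"spin":0,"grip":0.2},{"x":0,"y":0,"z":0,"spin":0,"grip":0.2},{"x":0,"y":0,"z":0,"spin":0,"grip":0.4},{"x":0,"y":0,"z":0,"spin":0,"grip":0.4},{"x":0,"y":0,"z":0,"spin":0,"grip":0.5},{"x":0,"y":0,"z":0,"spin":0,"grip":0.6},{"x":0,"y":0,"z":0,"spin":0,"grip":0.6},{"x":0,"y":0,"z":0,"spin":0,"grip":0.6}]' 35
python3 -m jog '[{"x":0,"y":0,"z":-0.5,"spin":0,"grip":0.6},{"x":0,"y":0,"z":-1.5,"spin":0,"grip":0.6},{"x":0,"y":0,"z":-3,"spin":0,"grip":0.6},{"x":0,"y":0,"z":-3,"spin":0,"grip":0.6},{"x":0,"y":0,"z":-3,"spin":0,"grip":0.6},{"x":0,"y":0,"z":-1,"spin":-0.033,"grip":0.6},{"x":1.01,"y":2.2,"z":0,"spin":0,"grip":0.6},{"x":1.01,"y":2.2,"z":0,"spin":0,"grip":0.6},{"x":1.01,"y":2.2,"z":0,"spin":0,"grip":0.6},{"x":1.01,"y":2.2,"z":0,"spin":0,"grip":0.6},{"x":1.01,"y":2.2,"z":0,"spin":0,"grip":0.6},{"x":1.01,"y":2.2,"z":0,"spin":0,"grip":0.6},{"x":1.01,"y":2.2,"z":0,"spin":0,"grip":0.6},{"x":1.01,"y":2.25,"z":0,"spin":0,"grip":0.6},{"x":0,"y":0,"z":0,"spin":0,"grip":0.6},{"x":0,"y":0,"z":0,"spin":0,"grip":0.6},{"x":0,"y":0,"z":0,"spin":0,"grip":0.6}]'
```

```text
clock: 35.72
eef_pos: [428.2, 70.9, 2.0]
tcp_rot: [-3.141, -0.002, -0.124]
contact_force: [-0.2, -0.3, 6.3]
opening: 0.627
grasp_force: 35.9
clock: 37.13
eef_pos: [491.3, -111.9, 121.3]
tcp_rot: [-3.141, 0.001, -0.092]
contact_force: [0.2, 0.4, -0.0]
opening: 0.626
grasp_force: 36.9
```

```bash
python3 -m jog '[{"x":0,"y":0.1,"z":2,"spin":0,"grip":0.6},{"x":0,"y":0,"z":2,"spin":0,"grip":0.6},{"x":0,"y":0,"z":1.3,"spin":0,"grip":0.6},{"x":0,"y":0,"z":1,"spin":0,"grip":0.6},{"x":0,"y":0,"z":0.6,"spin":0,"grip":0.6},{"x":0,"y":0,"z":0.4,"spin":0,"grip":0.6},{"x":0,"y":0,"z":0,"spin":0,"grip":0.6},{"x":0,"y":0,"z":0,"spin":0,"grip":0.6}]'
python3 -m jog '[{"x":0,"y":0,"z":0,"spin":0,"grip":0.33},{"x":0,"y":0,"z":0,"spin":0,"grip":0.28},{"x":0,"y":0,"z":0,"spin":0,"grip":0.2},{"x":0,"y":0,"z":0,"spin":0,"grip":0.1},{"x":0,"y":0,"z":0,"spin":0,"grip":0.1},{"x":-1,"y":0,"z":0,"spin":0,"grip":0.1},{"x":-2,"y":0,"z":0,"spin":0,"grip":0.5},{"x":-2,"y":0,"z":0,"spin":0,"grip":1},{"x":-1.1,"y":0,"z":0,"spin":0,"grip":1},{"x":0,"y":0,"z":0,"spin":0,"grip":1},{"x":0,"y":0,"z":0,"spin":0,"grip":1},{"x":0,"y":0,"z":0,"spin":0,"grip":1},{"x":0,"y":0,"z":0,"spin":0,"grip":1}]'
python3 - <<'E'
from h import *
from t import tabs
print(sense()["eef_pos"])
a=cam("wrist"); cv2.imwrite("pics/w9.png",a[0])
for r in tabs(*a,64.5): print(r)
E
```

```text
clock: 37.8
eef_pos: [492.1, -113.2, 48.7]
tcp_rot: [3.142, -0.0, -0.091]
contact_force: [-0.3, -0.6, 0.1]
opening: 0.626
grasp_force: 36.9
clock: 38.88
eef_pos: [432.5, -108.1, 48.6]
tcp_rot: [3.141, -0.002, -0.091]
contact_force: [0.4, 0.2, -0.6]
opening: 0.0
grasp_force: 0.0
[ 432.48112926 -108.06915723   48.55908632]
(array([465.8, -47.8]), array([93. , 21.6]), 84.7, array([451., -94.], dtype=float32), array([478.,  -1.], dtype=float32), (8, 225, 262, 60))
(array([ 500.9, -194.6]), array([44.2, 10.8]), 84.0, array([ 494., -216.], dtype=float32), array([ 508., -173.], dtype=float32), (504, 90, 136, 38))
(array([505.9, -97.3]), array([94.3, 67.4]), 84.8, array([ 469., -146.], dtype=float32), array([544., -52.], dtype=float32), (95, 0, 321, 226))
```

View pics/w9.png

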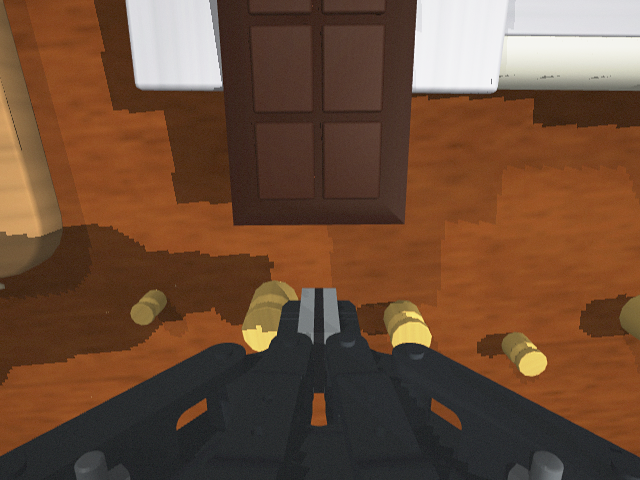

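C lies squarely on A, its near end at (318,224). Pushing C in flush with A, then going for B.

```bash
python3 -m jog '[{"x":1,"y":0,"z":0,"spin":0,"grip":1},{"x":0.7,"y":0,"z":0,"spin":0,"grip":1},{"x":0.4,"y":0,"z":0,"spin":0,"grip":1},{"x":0.4,"y":0,"z":0,"spin":0,"grip":1},{"x":0.4,"y":0,"z":0,"spin":0,"grip":1},{"x":0.4,"y":0,"z":0,"spin":0,"grip":1},{"x":0.4,"y":0,"z":0,"spin":0,"grip":1},{"x":0.4,"y":0,"z":0,"spin":0,"grip":1},{"x":0.4,"y":0,"z":0,"spin":0,"grip":1},{"x":0.4,"y":0,"z":0,"spin":0,"grip":1},{"x":0.4,"y":0,"z":0,"spin":0,"grip":1},{"x":0.4,"y":0,"z":0,"spin":0,"grip":1},{"x":0.4,"y":0,"z":0,"spin":0,"grip":1},{"x":0,"y":0,"z":0,"spin":0,"grip":1},{"x":0,"y":0,"z":0,"spin":0,"grip":1}]'
python3 -m jog '[{"x":-1,"y":0,"z":0,"spin":0,"grip":1},{"x":-2,"y":0,"z":-1,"spin":0,"grip":1},{"x":-2,"y":0,"z":-3,"spin":0,"grip":1},{"x":-1,"y":0,"z":-4,"spin":0,"grip":1},{"x":0,"y":0,"z":-4,"spin":0,"grip":1},{"x":0,"y":0,"z":-3,"spin":0,"grip":1},{"x":0,"y":0,"z":0,"spin":-0.047,"grip":0.2},{"x":0,"y":0,"z":0,"spin":0,"grip":0.2},{"x":0,"y":0,"z":0,"spin":0,"grip":0.2},{"x":0,"y":0,"z":0,"spin":0,"grip":0.2}]'
python3 - <<'E'
from h import *
a=cam("wrist"); cv2.imwrite("pics/w10.png",a[0]); s=sense();print(s["eef_pos"],s["tcp_rot"])
E
```

```text
clock: 40.18
eef_pos: [492.0, -113.3, 48.3]
tcp_rot: [3.142, -0.0, -0.091]
contact_force: [-0.1, 0.4, -0.0]
opening: -0.001
grasp_force: 0.0
clock: 41.02
eef_pos: [430.7, -107.6, 197.2]
tcp_rot: [-3.141, 0.002, -0.045]
contact_force: [0.6, 0.7, 0.9]
opening: 0.562
grasp_force: 0.0
[ 430.82941406 -107.57187458  197.03714262] [-3.14107602e+00  2.63113186e-03 -4.50036284e-02]
```

```bash
python3 -m jog '[{"x":-0.14,"y":-1.3,"z":0,"spin":0,"grip":0.2},{"x":-0.14,"y":-2.6,"z":0,"spin":0,"grip":0.2},{"x":-0.14,"y":-2.6,"z":0,"spin":0,"grip":0.2},{"x":-0.14,"y":-2.6,"z":0,"spin":0,"grip":0.2},{"x":-0.14,"y":-2.6,"z":0,"spin":0,"grip":0.2},{"x":-0.14,"y":-2.6,"z":0,"spin":0,"grip":0.2},{"x":-0.14,"y":-2.6,"z":0,"spin":0,"grip":0.2},{"x":-0.14,"y":-2.6,"z":0,"spin":0,"grip":0.2},{"x":-0.14,"y":-2.6,"z":0,"spin":0,"grip":0.2},{"x":-0.14,"y":-2.6,"z":2,"spin":0,"grip":0.2},{"x":-0.12,"y":-2.4,"z":2,"spin":0,"grip":0.2},{"x":0,"y":-1.15,"z":3,"spin":0,"grip":0.2},{"x":0,"y":0,"z":0,"spin":0,"grip":0.2},{"x":0,"y":0,"z":0,"spin":0,"grip":0.2},{"x":0,"y":0,"z":0,"spin":0,"grip":0.2}]'
python3 - <<'E'
from h import *
from t import tabs
a=cam("wrist"); s=sense();print(s["eef_pos"],s["tcp_rot"][2])
for r in tabs(*a,20): print(r)
E
```

```text
clock: 42.32
eef_pos: [429.0, 174.5, 128.3]
tcp_rot: [3.141, 0.001, -0.044]
contact_force: [0.2, -0.6, -0.1]
opening: 0.8
grasp_force: 0.0
[429.58413825 174.48125414 128.94535862] -0.04464828724530867
(array([479.2, 189.9]), array([156.5,  60.6]), 9.3, array([407., 149.], dtype=float32), array([557., 214.], dtype=float32), (258, 24, 99, 240))
```

```bash
python3 -m jog '[{"x":-0.1,"y":0,"z":3,"spin":0,"grip":0.2},{"x":0,"y":0,"z":3,"spin":0,"grip":0.2},{"x":0,"y":0,"z":3,"spin":0,"grip":0.2},{"x":0,"y":0,"z":2.4,"spin":0,"grip":0.2},{"x":0,"y":0,"z":1.3,"spin":0,"grip":0.2},{"x":0,"y":0,"z":0,"spin":0,"grip":0.2},{"x":0,"y":0,"z":0,"spin":0,"grip":0.4},{"x":0,"y":0,"z":0,"spin":0,"grip":0.4},{"x":0,"y":0,"z":0,"spin":0,"grip":0.5},{"x":0,"y":0,"z":0,"spin":0,"grip":0.6},{"x":0,"y":0,"z":0,"spin":0,"grip":0.6},{"x":0,"y":0,"z":0,"spin":0,"grip":0.6}]' 35
python3 -m jog '[{"x":0,"y":0,"z":-0.5,"spin":0,"grip":0.6},{"x":0,"y":0,"z":-1.5,"spin":0,"grip":0.6},{"x":0,"y":0,"z":-3,"spin":0,"grip":0.6},{"x":0,"y":0,"z":-3,"spin":0,"grip":0.6},{"x":0,"y":0,"z":-3,"spin":0,"grip":0.6},{"x":0,"y":0,"z":-1,"spin":0.047,"grip":0.6},{"x":0,"y":0,"z":0,"spin":0,"grip":0.6},{"x":0,"y":0,"z":0,"spin":0,"grip":0.6}]'
```

```text
clock: 43.37
eef_pos: [429.3, 175.3, 2.2]
tcp_rot: [-3.141, -0.002, -0.044]
contact_force: [2.6, -2.0, 3.7]
opening: 0.624
grasp_force: 36.4
clock: 44.03
eef_pos: [428.3, 175.2, 121.6]
tcp_rot: [-3.141, -0.001, -0.09]
contact_force: [-1.0, 0.1, -1.1]
opening: 0.624
grasp_force: 36.9
```

```bash
python3 -m jog '[{"x":0.4,"y":1.27,"z":0,"spin":0,"grip":0.6},{"x":0.81,"y":2.56,"z":0,"spin":0,"grip":0.6},{"x":0.81,"y":2.56,"z":0,"spin":0,"grip":0.6},{"x":0.81,"y":2.56,"z":0,"spin":0,"grip":0.6},{"x":0.81,"y":2.56,"z":0,"spin":0,"grip":0.6},{"x":0.81,"y":2.56,"z":0,"spin":0,"grip":0.6},{"x":0.81,"y":2.56,"z":0,"spin":0,"grip":0.6},{"x":0.81,"y":2.56,"z":0,"spin":0,"grip":0.6},{"x":0.81,"y":2.56,"z":0,"spin":0,"grip":0.6},{"x":0.81,"y":2.56,"z":0,"spin":0,"grip":0.6},{"x":0.81,"y":2.56,"z":0,"spin":0,"grip":0.6},{"x":0.4,"y":1.27,"z":0,"spin":0,"grip":0.6},{"x":0,"y":0,"z":0,"spin":0,"grip":0.6},{"x":0,"y":0,"z":0,"spin":0,"grip":0.6},{"x":0,"y":0,"z":0,"spin":0,"grip":0.6}]'
```

```text
clock: 45.28
eef_pos: [490.4, -112.3, 120.4]
tcp_rot: [-3.141, 0.002, -0.091]
contact_force: [0.3, 0.3, -0.2]
opening: 0.625
grasp_force: 36.9
```

```bash
python3 -m jog '[{"x":-0.1,"y":0.05,"z":2,"spin":0,"grip":0.6},{"x":0,"y":0,"z":2,"spin":0,"grip":0.6},{"x":0,"y":0,"z":1.2,"spin":0,"grip":0.6},{"x":0,"y":0,"z":0.8,"spin":0,"grip":0.6},{"x":0,"y":0,"z":0.5,"spin":0,"grip":0.6},{"x":0,"y":0,"z":0.4,"spin":0,"grip":0.6},{"x":0,"y":0,"z":0,"spin":0,"grip":0.6},{"x":0,"y":0,"z":0,"spin":0,"grip":0.6}]'
python3 -m jog '[{"x":0,"y":0,"z":0,"spin":0,"grip":0.33},{"x":0,"y":0,"z":0,"spin":0,"grip":0.28},{"x":0,"y":0,"z":0,"spin":0,"grip":0.2},{"x":0,"y":0,"z":0,"spin":0,"grip":0.1},{"x":0,"y":0,"z":0,"spin":0,"grip":0.1},{"x":-1,"y":0,"z":0,"spin":0,"grip":0.1},{"x":-2,"y":0,"z":0,"spin":0,"grip":0.5},{"x":-2,"y":0,"z":0,"spin":0,"grip":1},{"x":-1,"y":0,"z":0,"spin":0,"grip":1},{"x":0,"y":0,"z":0,"spin":0,"grip":1},{"x":0,"y":0,"z":0,"spin":0,"grip":1},{"x":0,"y":0,"z":0,"spin":0,"grip":1}]'
python3 -m jog '[{"x":1,"y":0,"z":0,"spin":0,"grip":1},{"x":0.7,"y":0,"z":0,"spin":0,"grip":1},{"x":0.4,"y":0,"z":0,"spin":0,"grip":1},{"x":0.4,"y":0,"z":0,"spin":0,"grip":1},{"x":0.4,"y":0,"z":0,"spin":0,"grip":1},{"x":0.4,"y":0,"z":0,"spin":0,"grip":1},{"x":0.4,"y":0,"z":0,"spin":0,"grip":1},{"x":0.4,"y":0,"z":0,"spin":0,"grip":1},{"x":0.4,"y":0,"z":0,"spin":0,"grip":1},{"x":0.4,"y":0,"z":0,"spin":0,"grip":1},{"x":0.4,"y":0,"z":0,"spin":0,"grip":1},{"x":0.4,"y":0,"z":0,"spin":0,"grip":1},{"x":0.4,"y":0,"z":0,"spin":0,"grip":1},{"x":0,"y":0,"z":0,"spin":0,"grip":1},{"x":0,"y":0,"z":0,"spin":0,"grip":1}]'
```

```text
clock: 45.95
eef_pos: [490.6, -113.5, 52.7]
tcp_rot: [3.142, -0.0, -0.091]
contact_force: [-0.1, 0.2, -0.5]
opening: 0.626
grasp_force: 36.9
clock: 46.95
eef_pos: [432.0, -108.5, 52.7]
tcp_rot: [3.141, -0.002, -0.091]
contact_force: [0.8, -0.4, -0.4]
opening: 0.042
grasp_force: 0.0
clock: 48.2
eef_pos: [491.5, -113.7, 52.3]
tcp_rot: [3.142, -0.0, -0.091]
contact_force: [-0.4, -0.8, -0.1]
opening: 0.001
grasp_force: 0.0
```

```bash
python3 -m jog '[{"x":-1,"y":0,"z":0,"spin":0,"grip":1},{"x":-2,"y":0,"z":-1,"spin":0,"grip":1},{"x":-2,"y":0,"z":-3,"spin":-0.091,"grip":1},{"x":0,"y":1,"z":-3.8,"spin":0,"grip":1},{"x":0,"y":1.5,"z":-3.6,"spin":0,"grip":1},{"x":0,"y":1.5,"z":-3.6,"spin":0,"grip":1},{"x":0,"y":1.5,"z":-3.6,"spin":0,"grip":1},{"x":0,"y":1.5,"z":-3.6,"spin":0,"grip":1},{"x":0,"y":1.5,"z":-3.6,"spin":0,"grip":1},{"x":0,"y":0.5,"z":-3,"spin":0,"grip":1},{"x":0,"y":0,"z":0,"spin":0,"grip":1},{"x":0,"y":0,"z":0,"spin":0,"grip":1},{"x":0,"y":0,"z":0,"spin":0,"grip":1},{"x":0,"y":0,"z":0,"spin":0,"grip":1}]'
python3 - <<'E'
from h import *
a=cam("wrist"); cv2.imwrite("pics/w11.png",a[0]); s=sense();print(s["eef_pos"],s["tcp_rot"][2])
np.savez("wrist0.npz",im=a[0],K=a[1],R=a[2],c=a[3])
E
```

```text
clock: 49.37
eef_pos: [440.4, -198.5, 338.6]
tcp_rot: [-3.14, 0.003, 0.0]
contact_force: [-0.2, 0.9, -0.5]
opening: -0.001
grasp_force: 0.0
[ 440.5495619  -198.48807426  338.68038148] 0.00037283372459051556
```

View pics/w11.png

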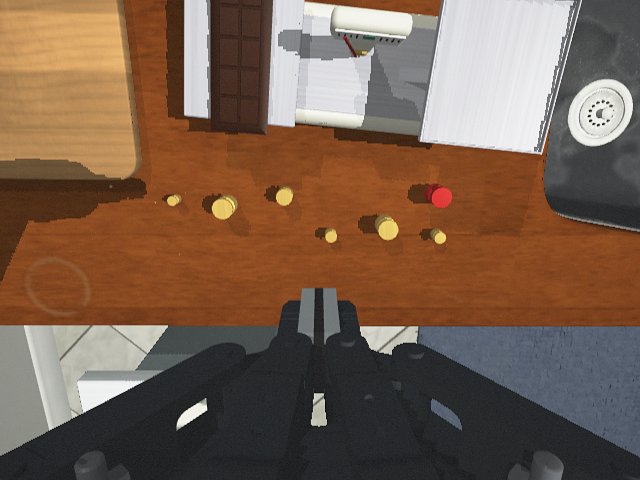

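The top view shows the stack on the platter (210–270, 0–132) and the tray's near edge from (421,140) to (545,153). Brass weights: (173,200) small, (224,207) 100 g, (285,196) 50 g (this one has been knocked), (331,236) small, (387,228) 100 g, (439,237) small. The red cylinder at (440,196) is the look-alike and is not meant: the weights are brass.

```bash
cat > wts.py <<'E'
from h import *
def wts(im,K,Rm,c,rows=(150,285)):
    hsv=cv2.cvtColor(im,cv2.COLOR_BGR2HSV); H,S,V=cv2.split(hsv)
    m=((H>17)&(H<33)&(S>90)&(V>185)).astype(np.uint8); m[:rows[0]]=0; m[rows[1]:]=0
    out=[]
    for q in cv2.findContours(m,cv2.RETR_EXTERNAL,cv2.CHAIN_APPROX_NONE)[0]:
        if cv2.contourArea(q)<25: continue
        (x,y),r=cv2.minEnclosingCircle(q)
        mm=cv2.moments(q); ce=(mm["m10"]/mm["m00"],mm["m01"]/mm["m00"])
        d=2*np.sqrt(cv2.contourArea(q)/np.pi)/K[0,0]*(c[2]-22)
        h=32 if d>22.5 else 25 if d>17.5 else 20
        out.append((np.round(ce),round(d,1),h,ray(ce,K,Rm,c,h)[0,:2].round(1)))
    return out
if __name__=="__main__":
    d=np.load("wrist0.npz"); a=d["im"],d["K"],d["R"],d["c"]
    for o in wts(*a): print(*o)
    p=ray([[421,140],[545,153]],*a[1:],85+24+5)[:,:2];print("tray near corners",p.round(1).tolist())
    cv2.imwrite("pics/crop.png",cv2.resize(a[0][170:260,150:470],(800,225),interpolation=cv2.INTER_CUBIC))
E
python3 wts.py
```

```text
[440. 237.] 12.8 20 [ 374.9 -350.4]
[331. 236.] 13.0 20 [ 376.7 -214.5]
[388. 229.] 23.0 32 [ 389.  -282.9]
[223. 208.] 24.7 32 [415.2 -85.2]
[172. 200.] 11.8 20 [422.2 -21.8]
[284. 196.] 19.0 25 [ 427.6 -157.7]
tray near corners [[496.8, -293.6], [485.1, -410.1]]
```

View pics/crop.png

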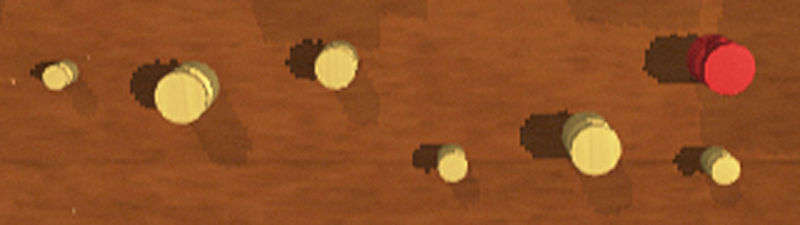

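The crop confirms it: the red cylinder is the only look-alike, and the leftmost brass weight is the smallest (w10). Going for w100 at (389,−283).

```bash
python3 - <<'E'
from h import *
a=np.load("side0.npz"); b=np.load("scene0.npz")
print("soap base",ray([424,370],a["K"],a["R"],a["c"],0).round(),ray([491,292],b["K"],b["R"],b["c"],0).round())
print("tumbler",ray([403,305],a["K"],a["R"],a["c"],0).round())
E
python3 -m jog '[{"x":-0.73,"y":1.2,"z":2,"spin":0,"grip":0.4},{"x":-0.73,"y":1.2,"z":3,"spin":0,"grip":0.4},{"x":-0.73,"y":1.2,"z":3.5,"spin":0,"grip":0.4},{"x":-0.73,"y":1.2,"z":3.5,"spin":0,"grip":0.4},{"x":-0.73,"y":1.2,"z":3.5,"spin":0,"grip":0.4},{"x":-0.73,"y":1.2,"z":3.5,"spin":0,"grip":0.4},{"x":-0.76,"y":1.25,"z":3.5,"spin":0,"grip":0.4},{"x":0,"y":0,"z":3,"spin":0,"grip":0.4},{"x":0,"y":0,"z":2,"spin":0,"grip":0.4},{"x":0,"y":0,"z":0,"spin":0,"grip":0.4},{"x":0,"y":0,"z":0,"spin":0,"grip":0.4},{"x":0,"y":0,"z":0,"spin":0,"grip":0.4}]' 30
python3 - <<'E'
from h import *
a=cam("wrist");s=sense();print(s["eef_pos"])
from wts import wts
for o in wts(*a,rows=(0,480)): print(*o)
E
```

```text
soap base [[ 743. -433.    0.]] [[ 730. -417.    0.]]
tumbler [[ 762. -191.    0.]]
clock: 50.42
eef_pos: [390.5, -283.6, 65.9]
tcp_rot: [3.141, -0.0, 0.0]
contact_force: [0.4, -1.2, 0.8]
opening: 0.605
grasp_force: 0.0
[ 390.91039982 -283.93112432   66.44025691]
[433. 279.] 10.0 20 [ 383.6 -344.5]
[188. 286.] 14.6 20 [ 379.2 -215.4]
[314. 271.] 25.4 32 [ 392.6 -281.9]
[ 74. 194.] 18.7 25 [ 429.6 -167.2]
```

```bash
python3 -m jog '[{"x":0.1,"y":-0.13,"z":2.5,"spin":0,"grip":0.4},{"x":0,"y":0,"z":2.5,"spin":0,"grip":0.4},{"x":0,"y":0,"z":1.0,"spin":0,"grip":0.4},{"x":0,"y":0,"z":0,"spin":0,"grip":0.4},{"x":0,"y":0,"z":0,"spin":0,"grip":0.6},{"x":0,"y":0,"z":0,"spin":0,"grip":0.8},{"x":0,"y":0,"z":0,"spin":0,"grip":0.9},{"x":0,"y":0,"z":0,"spin":0,"grip":0.9},{"x":0,"y":0,"z":0,"spin":0,"grip":0.9}]' 30
python3 -m jog '[{"x":0,"y":0,"z":-1,"spin":0,"grip":0.9},{"x":0,"y":0,"z":-3,"spin":0,"grip":0.9},{"x":0,"y":0,"z":-4,"spin":0,"grip":0.9},{"x":0,"y":0,"z":-4,"spin":0,"grip":0.9},{"x":0,"y":0,"z":-3,"spin":0,"grip":0.9},{"x":2,"y":0.8,"z":-1.5,"spin":0,"grip":0.9},{"x":2.4,"y":1,"z":0,"spin":0,"grip":0.9},{"x":2.4,"y":1,"z":0,"spin":0,"grip":0.9},{"x":2.4,"y":1,"z":0,"spin":0,"grip":0.9},{"x":2.4,"y":1,"z":0,"spin":0,"grip":0.9},{"x":2.4,"y":1,"z":0,"spin":0,"grip":0.9},{"x":2.4,"y":1,"z":0,"spin":0,"grip":0.9},{"x":2.6,"y":1.1,"z":0,"spin":0,"grip":0.9},{"x":0,"y":0,"z":0,"spin":0,"grip":0.9},{"x":0,"y":0,"z":0,"spin":0,"grip":0.9},{"x":0,"y":0,"z":0,"spin":0,"grip":0.9}]'
```

```text
clock: 51.22
eef_pos: [392.0, -283.0, 6.7]
tcp_rot: [3.14, -0.002, -0.0]
contact_force: [-0.3, 0.7, 8.2]
opening: 0.281
grasp_force: 29.4
clock: 52.55
eef_pos: [580.2, -360.9, 170.6]
tcp_rot: [-3.141, 0.001, 0.0]
contact_force: [-0.6, -0.6, -0.4]
opening: 0.279
grasp_force: 29.7
```

```bash
python3 -m jog '[{"x":0,"y":0,"z":2,"spin":0,"grip":0.9},{"x":0,"y":0,"z":1.7,"spin":0,"grip":0.9},{"x":0,"y":0,"z":1,"spin":0,"grip":0.9},{"x":0,"y":0,"z":0.5,"spin":0,"grip":0.9},{"x":0,"y":0,"z":0.3,"spin":0,"grip":0.9},{"x":0,"y":0,"z":0,"spin":0,"grip":0.9},{"x":0,"y":0,"z":0,"spin":0,"grip":0.9},{"x":0,"y":0,"z":0,"spin":0,"grip":0.9}]'
python3 -m jog '[{"x":0,"y":0,"z":0.1,"spin":0,"grip":0.9},{"x":0,"y":0,"z":0.1,"spin":0,"grip":0.9},{"x":0,"y":0,"z":0,"spin":0,"grip":0.9},{"x":0,"y":0,"z":0,"spin":0,"grip":0.9}]'
```

```text
clock: 53.22
eef_pos: [581.6, -361.7, 116.3]
tcp_rot: [3.141, -0.001, -0.0]
contact_force: [0.3, 0.8, -1.0]
opening: 0.282
grasp_force: 29.7
clock: 53.55
eef_pos: [581.3, -361.5, 113.5]
tcp_rot: [3.141, -0.0, -0.0]
contact_force: [-0.5, -0.8, 0.2]
opening: 0.282
grasp_force: 29.8
```

```bash
python3 -m jog '[{"x":0,"y":0,"z":0,"spin":0,"grip":0.7},{"x":0,"y":0,"z":0,"spin":0,"grip":0.6},{"x":0,"y":0,"z":0,"spin":0,"grip":0.55},{"x":0,"y":0,"z":0,"spin":0,"grip":0.55},{"x":0,"y":0,"z":-1.5,"spin":0,"grip":0.55},{"x":0,"y":0,"z":-3,"spin":0,"grip":0.55},{"x":0,"y":0,"z":-3,"spin":0,"grip":0.55},{"x":-2,"y":-1.5,"z":-3,"spin":0,"grip":0.5},{"x":-3,"y":-2,"z":-2,"spin":0,"grip":0.4},{"x":-3,"y":-2,"z":-2,"spin":0,"grip":0.4},{"x":-3,"y":-2,"z":-2,"spin":0,"grip":0.4},{"x":-3,"y":-2,"z":-2,"spin":0,"grip":0.4},{"x":-3,"y":-2,"z":0,"spin":0,"grip":0.4},{"x":-1,"y":-1,"z":0,"spin":0,"grip":0.4},{"x":0,"y":0,"z":0,"spin":0,"grip":0.4},{"x":0,"y":0,"z":0,"spin":0,"grip":0.4},{"x":0,"y":0,"z":0,"spin":0,"grip":0.4}]'
python3 - <<'E'
from h import *
from wts import wts
s=sense();a=cam("wrist");print(s["eef_pos"])
np.savez("wrist0.npz",im=a[0],K=a[1],R=a[2],c=a[3])
for o in wts(*a,rows=(0,285)): print(*o)
im,K,Rm,c=a
H,S,V=cv2.split(cv2.cvtColor(im,cv2.COLOR_BGR2HSV))
m=(((H<6)|(H>174))&(S>150)&(V>60)).astype(np.uint8)
n,l,st,ce=cv2.connectedComponentsWithStats(m)
print([(st[i].tolist(),ce[i].round().tolist()) for i in range(1,n) if st[i][4]>15])
m=((H>45)&(H<90)&(S>100)).astype(np.uint8)
n,l,st,ce=cv2.connectedComponentsWithStats(m)
print([(st[i].tolist(),ce[i].round().tolist()) for i in range(1,n) if st[i][4]>8])
f=grab_frame("scene")["pixels"];x=f[230:300,335:495]; cv2.imwrite("pics/cmp.png",np.vstack([cv2.resize(x,(800,350),interpolation=cv2.INTER_CUBIC),cv2.resize(im[0:150,160:640],(800,250))]))
E
```

```text
clock: 54.97
eef_pos: [402.2, -237.0, 298.3]
tcp_rot: [3.141, -0.001, 0.0]
contact_force: [-0.2, 0.5, 0.4]
opening: 0.602
grasp_force: 0.0
[ 402.15863617 -237.00449462  298.3460657 ]
[419. 216.] 13.2 20 [ 374.9 -350.3]
[297. 214.] 13.5 20 [ 376.7 -214.4]
[176. 180.] 24.4 32 [416.6 -86.8]
[120. 174.] 12.7 20 [421.9 -22.7]
[244. 169.] 20.0 25 [ 427.5 -158. ]
[54. 11.] 8.8 20 [578.9  18.8]
[([402, 156, 29, 26, 573], [416.0, 168.0])]
[]
```

```bash
python3 -m jog '[{"x":-0.43,"y":-0.38,"z":2.5,"spin":0,"grip":0.55},{"x":-0.43,"y":-0.38,"z":3.5,"spin":0,"grip":0.55},{"x":-0.43,"y":-0.38,"z":3.7,"spin":0,"grip":0.55},{"x":-0.43,"y":-0.38,"z":3.7,"spin":0,"grip":0.55},{"x":-0.43,"y":-0.38,"z":3.7,"spin":0,"grip":0.55},{"x":-0.4,"y":-0.36,"z":3.7,"spin":0,"grip":0.55},{"x":0,"y":0,"z":2,"spin":0,"grip":0.55},{"x":0,"y":0,"z":1,"spin":0,"grip":0.55},{"x":0,"y":0,"z":0,"spin":0,"grip":0.55},{"x":0,"y":0,"z":0,"spin":0,"grip":0.55},{"x":0,"y":0,"z":0,"spin":0,"grip":0.55}]' 30
```

```text
clock: 55.98
eef_pos: [376.5, -214.3, 60.7]
tcp_rot: [3.141, -0.001, -0.0]
contact_force: [-0.6, 0.3, 0.8]
opening: 0.449
grasp_force: 0.0
```

```bash
python3 -m jog '[{"x":0,"y":0,"z":2.5,"spin":0,"grip":0.55},{"x":0,"y":0,"z":2.2,"spin":0,"grip":0.55},{"x":0,"y":0,"z":1.0,"spin":0,"grip":0.55},{"x":0,"y":0,"z":0,"spin":0,"grip":0.55},{"x":0,"y":0,"z":0,"spin":0,"grip":0.8},{"x":0,"y":0,"z":0,"spin":0,"grip":1},{"x":0,"y":0,"z":0,"spin":0,"grip":1},{"x":0,"y":0,"z":0,"spin":0,"grip":1},{"x":0,"y":0,"z":0,"spin":0,"grip":1}]' 30
python3 -m jog '[{"x":0,"y":0,"z":-1,"spin":0,"grip":1},{"x":0,"y":0,"z":-3,"spin":0,"grip":1},{"x":0,"y":0,"z":-4,"spin":0,"grip":1},{"x":0,"y":0,"z":-4,"spin":0,"grip":1},{"x":0,"y":0,"z":-3,"spin":0,"grip":1},{"x":2.05,"y":1.8,"z":-1.5,"spin":0,"grip":1},{"x":2.05,"y":1.8,"z":0,"spin":0,"grip":1},{"x":2.05,"y":1.8,"z":0,"spin":0,"grip":1},{"x":2.05,"y":1.8,"z":0,"spin":0,"grip":1},{"x":2.05,"y":1.8,"z":0,"spin":0,"grip":1},{"x":2.05,"y":1.8,"z":0,"spin":0,"grip":1},{"x":2.05,"y":1.8,"z":0,"spin":0,"grip":1},{"x":2.05,"y":1.7,"z":0,"spin":0,"grip":1},{"x":0,"y":0,"z":0,"spin":0,"grip":1},{"x":0,"y":0,"z":0,"spin":0,"grip":1},{"x":0,"y":0,"z":0,"spin":0,"grip":1}]'
python3 - <<'E'
from h import *
from wts import wts
s=sense();a=cam("wrist");print(s["eef_pos"])
im,K,Rm,c=a
for o in wts(*a,rows=(0,285)): print(*o, ray(o[0],K,Rm,c,109+o[2]).round())
cv2.imwrite("pics/w12.png",im)
E
```

```text
clock: 56.73
eef_pos: [376.4, -214.3, 4.3]
tcp_rot: [3.141, -0.002, -0.0]
contact_force: [-0.1, 0.6, 8.6]
opening: 0.159
grasp_force: 29.9
clock: 58.07
eef_pos: [538.8, -356.2, 168.6]
tcp_rot: [-3.141, 0.001, -0.0]
contact_force: [0.2, 0.9, -0.6]
opening: 0.157
grasp_force: 29.4
[ 538.7944961  -356.16105553  168.57433615]
[332. 195.] 38.1 32 [ 560.2 -366.9] [[ 580. -363.  141.]]
```

```bash
python3 -m jog '[{"x":0,"y":0,"z":2,"spin":0,"grip":1},{"x":0,"y":0,"z":1.7,"spin":0,"grip":1},{"x":0,"y":0,"z":1,"spin":0,"grip":1},{"x":0,"y":0,"z":0.5,"spin":0,"grip":1},{"x":0,"y":0,"z":0.3,"spin":0,"grip":1},{"x":0,"y":0,"z":0.1,"spin":0,"grip":1},{"x":0,"y":0,"z":0,"spin":0,"grip":1},{"x":0,"y":0,"z":0,"spin":0,"grip":1}]'
python3 -m jog '[{"x":0,"y":0,"z":0,"spin":0,"grip":0.8},{"x":0,"y":0,"z":0,"spin":0,"grip":0.7},{"x":0,"y":0,"z":0,"spin":0,"grip":0.65},{"x":0,"y":0,"z":0,"spin":0,"grip":0.65},{"x":0,"y":0,"z":-1.5,"spin":0,"grip":0.65},{"x":0,"y":0,"z":-3,"spin":0,"grip":0.65},{"x":0,"y":0,"z":-3,"spin":0,"grip":0.65},{"x":-1.3,"y":-1.9,"z":-1.5,"spin":0,"grip":0.8},{"x":-1.4,"y":-2.4,"z":-1.5,"spin":0,"grip":1},{"x":-1.4,"y":-2.4,"z":-1.5,"spin":0,"grip":1},{"x":-1.4,"y":-2.4,"z":-1.5,"spin":0,"grip":1},{"x":-1.4,"y":-2.4,"z":-1.5,"spin":0,"grip":1},{"x":0,"y":0,"z":0,"spin":0,"grip":1},{"x":0,"y":0,"z":0,"spin":0,"grip":1},{"x":0,"y":0,"z":0,"spin":0,"grip":1},{"x":0,"y":0,"z":0,"spin":0,"grip":1},{"x":0,"y":0,"z":0,"spin":0,"grip":1},{"x":0,"y":0,"z":0,"spin":0,"grip":1},{"x":0,"y":0,"z":0,"spin":0,"grip":1},{"x":0,"y":0,"z":0,"spin":0,"grip":1}]'
python3 - <<'E'
from h import *
from wts import wts
s=sense();a=cam("wrist");print(s["eef_pos"])
im,K,Rm,c=a; np.savez("p1.npz",im=im,K=K,R=Rm,c=c); print(c)
for o in wts(*a,rows=(0,285)): print(*o, ray(o[0],K,Rm,c,109+o[2]).round())
H,S,V=cv2.split(cv2.cvtColor(im,cv2.COLOR_BGR2HSV))
for nm,m in (("red",((H<8)|(H>172))&(S>130)&(V>50)),("green",(H>40)&(H<95)&(S>70)&(V>40))):
    n,l,st,ce=cv2.connectedComponentsWithStats(m.astype(np.uint8))
    print(nm,[(st[i].tolist(),ce[i].round().tolist()) for i in range(1,n) if st[i][4]>8])
E
```

```text
clock: 58.78
eef_pos: [540.0, -357.0, 113.1]
tcp_rot: [3.141, -0.001, 0.0]
contact_force: [0.6, -0.3, 0.5]
opening: 0.158
grasp_force: 29.4
clock: 60.45
eef_pos: [470.6, -242.0, 261.8]
tcp_rot: [-3.141, 0.001, -0.0]
contact_force: [0.5, -0.9, -0.4]
opening: -0.001
grasp_force: 0.0
[ 470.58112962 -242.03559269  261.84225415]
[ 542.06252499 -242.70425813  404.3925086 ]
[419. 281.] 7.9 20 [ 379.  -350.4] [[ 426. -320.  129.]]
[163. 254.] 22.3 25 [411.8 -80.9] [[ 449. -127.  134.]]
[174. 246.] 8.9 20 [419.3 -91.9] [[ 454. -134.  129.]]
[106. 244.] 9.9 20 [421.8 -20.8] [[456. -84. 129.]]
[236. 240.] 18.1 25 [ 427.4 -158. ] [[ 460. -182.  134.]]
[473. 127.] 18.3 25 [ 539.  -388.6] [[ 540. -347.  134.]]
[493.  70.] 34.9 32 [ 587.6 -399. ] [[ 574. -353.  141.]]
red [([315, 65, 4, 17, 44], [316.0, 73.0]), ([148, 117, 3, 7, 10], [149.0, 120.0]), ([170, 154, 6, 5, 9], [172.0, 156.0]), ([400, 223, 31, 31, 688], [415.0, 238.0])]
green [([308, 62, 15, 4, 44], [315.0, 63.0])]
```

```bash
python3 -m jog '[{"x":0,"y":0,"z":0,"spin":0,"grip":1},{"x":0,"y":0,"z":0,"spin":0,"grip":1},{"x":0,"y":0,"z":0,"spin":0,"grip":1},{"x":0,"y":0,"z":0,"spin":0,"grip":1},{"x":0,"y":0,"z":0,"spin":0,"grip":1},{"x":0,"y":0,"z":0,"spin":0,"grip":1},{"x":0,"y":0,"z":0,"spin":0,"grip":1},{"x":0,"y":0,"z":0,"spin":0,"grip":1},{"x":0,"y":0,"z":0,"spin":0,"grip":1},{"x":0,"y":0,"z":0,"spin":0,"grip":1},{"x":0,"y":0,"z":0,"spin":0,"grip":1},{"x":0,"y":0,"z":0,"spin":0,"grip":1},{"x":0,"y":0,"z":0,"spin":0,"grip":1},{"x":0,"y":0,"z":0,"spin":0,"grip":1},{"x":0,"y":0,"z":0,"spin":0,"grip":1},{"x":0,"y":0,"z":0,"spin":0,"grip":1},{"x":0,"y":0,"z":0,"spin":0,"grip":1},{"x":0,"y":0,"z":0,"spin":0,"grip":1},{"x":0,"y":0,"z":0,"spin":0,"grip":1},{"x":0,"y":0,"z":0,"spin":0,"grip":1}]'
python3 - <<'E'
from h import *
a=cam("wrist"); im=a[0]
H,S,V=cv2.split(cv2.cvtColor(im,cv2.COLOR_BGR2HSV))
r=(((H<8)|(H>172))&(S>130)&(V>50)); r[100:]=0; r[:,:290]=0; r[:,345:]=0
for y in range(60,85):
    x=np.where(r[y])[0]
    if len(x): print(y,x.mean().round(1),end="; ")
g=(H>40)&(H<95)&(S>70)&(V>40); g[100:]=0
for y in range(58,70):
    x=np.where(g[y])[0]
    if len(x): print("g",y,x.min(),x.max())
A=cv2.resize(im[50:90,280:360],(800,400),interpolation=cv2.INTER_CUBIC)
B=cv2.resize(im[0:170,100:640],(800,190))
cv2.imwrite("pics/fin.png",np.vstack([A,B]))
E
```

```text
clock: 62.17
eef_pos: [470.6, -241.8, 262.3]
tcp_rot: [3.142, -0.0, 0.0]
contact_force: [0.6, 0.0, 0.2]
opening: -0.006
grasp_force: 0.0
65 316.5; 66 317.0; 67 317.0; 68 317.0; 69 317.0; 70 317.0; 71 317.0; 72 316.5; 73 316.5; 74 316.5; 75 316.5; 76 316.5; 77 316.5; 78 316.5; 79 316.0; 80 315.5; 81 316.0; g 62 308 315
g 63 308 322
g 64 309 322
g 65 314 322
```

View pics/fin.png

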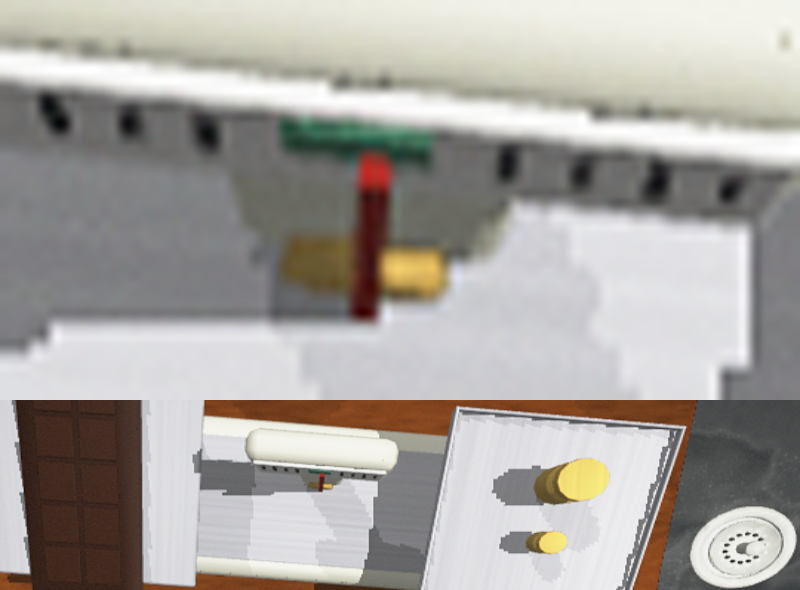

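The pointer tip at (375,165) in the enlarged crop lies well inside the green patch (283–433). 100 g and 20 g stand on the tray, the stack lies flat, and the robot is clear of everything. Handing in.

```bash
python3 -c "
from rig import *
print(sign_off())"
```

```text
the job is handed in; nothing more can be done
None
```

The three tablets found are stacked flat on the goods platter and balanced by 100 g + 20 g on the tray, with the pointer well inside the green patch; I kept the arm clear of the mug, timer and glass but did not re-check them, and handed the job in at about 62 s.

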